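# Weigh the lidded clay jar on the hand scale

## Robot

A 6-joint arm with a two-finger parallel gripper is mounted at the origin on the work surface. World frame = base frame: x ahead of the robot, y to its left, z up, the work surface at z = 0. Lengths are in m, angles in rad, forces in N, time in s.
With the tool pointing down it reaches from about 0.3 to 0.875 m from the base axis. Payload 6.4 kg.
Tool frame: the origin (TCP) lies on the front face of the gripper's body, between the roots of the fingers; the fingertips stand 73 mm ahead of it and the grasp point (between the pads) lies ctrl.pinch_z ahead of it (ctrl.pinch_z is the distance from the TCP to the grasp point, in m); z points along the fingers, x is the direction in which the jaws open and shut, and the axes are right-handed (so a half turn about z gives the same grasp; the last joint's range is limited). The gripper opens to 85 mm and grips with 20 to 120 N. Pads are 22 mm wide; open, the fingers measure 114 mm over their backs; the gripper's body (76 mm by 85 mm) begins 54 mm behind the grasp point. The pads swing forward as they close: fully open they stand 13 mm farther back than shut.
Start: joints at [-1.552, 0.181, 1.607, -0, 1.354, -0.206], TCP at [0.128, -0.561, 0.304] pointing down, gripper open.
Joint ranges: [-2.99, 2.99], [-0.89, 2.07], [0.3, 2.58], [-1.14, 4.28], [0, 2.63], [-3.12, 3.12]. Speed limits (rad/s): [2.57, 2.57, 3.01, 3.14, 3.14, 3.14].

## Interface

Orientations are given as a unit quaternion [w, x, y, z].
In Python, from bench import ctrl gives the robot as it stands.
- The arm moves only by the tool move_arm, never from a script. Its argument "rows" is text: rows parted by semicolons, each of 7 numbers parted by spaces: the shift along the tool's x, y, z in cm, then the turn, a rotation vector about the tool's x, y, z in degrees, then the opening, from 0 (shut) to 1 (fully open). In form: x y z rx ry rz grip; .... A call has 1 to 20 rows; each row shifts and turns the commanded pose from where the row before left it, along the tool's axes as they then stand; what a row does not reach is not made up. A row lasts 1/10 s, in which the tool goes at most 50 mm and 8.59 degrees, less where a joint would pass 70% of its speed; a pose out of reach is approached as far as the arm can. A call with a gripper value outside its range is refused whole. The fingers move at their own pace and stop on an object; the grip force is fixed at half the most. Time passes only in rows, so rows that do not move let the fingers close. It gives the time, the measured TCP pose, the force and the opening at its end, in the units of the state.
- ctrl.get_obs(): the state, without advancing time (a new reading comes with each control period).
- ctrl.camera(name): name is "scene" or "side" or "wrist"; returns a dict with "color" (384x512x3 uint8, blue, green, red), "fx", "fy", "cx", "cy" (pixels), "rvec" (rotation vector, rad) and "tvec" (3), from world to camera coordinates, as OpenCV has them. Camera axes: x right, y down, z forward; pixel columns grow to the right and rows downward; lengths in m; the calibration is good to about 2 mm. A picture is of the moment at which its call begins. There is no depth.
- ctrl.hand_in(): hands the job in, once; it reports no verdict.
Trained networks look in the newest picture that a camera, given by its name, has taken for a name from the list of things; names that differ only in an ending like _2 or _b are one class to them, and where a whole thing is asked for, a point or a joint stands for the part that bears it (a point fixed in the world has none). Each returns a list of dicts, best first, with "confidence" (0 to 1); they miss things now and then, are a little off and sometimes report something else, mostly with a low value. They report only what shows in the picture. A call takes as long as a camera call. They do not tell look-alikes from the thing itself.
- ctrl.look_for(camera, query): "bbox" ([left, top, right, bottom] in pixels, round what is visible of it).
- ctrl.trace(camera, query): "region" (384x512 bool, what is visible of it) and "bbox" ([left, top, right, bottom] in pixels, round what is visible of it).
The state is a dict: "time_s": time; "q": joint angles; "dq": joint speeds; "joint_efforts": joint torques, N m; "eef_pos": TCP position; "eef_rot": TCP orientation; "wrist_force": force on the tool from outside, world axes, zero at the start; "torque": the same for the moment, N m; "opening": opening from 0.0 (shut) to 1.0 (fully open).
Only numpy, scipy, OpenCV 4.12 (cv2) and the standard library are available. Lean on these libraries where they do the work, as an engineer would, in place of code of your own. Each camera call takes 0.05 s, during which the arm holds its last target.

## Task

Weigh the lidded jar with the sprung hand scale: take the scale off its fork by the orange grip, hook it under the jar's bail and lift gently, without touching the jar with the gripper, until the jar's foot is out of the collar of its round board and it hangs free about two centimetres above its seat, and keep it still there for about three seconds so the scale can be read. Then lower it gently until it is fully home inside that collar, unhook, hang the scale back in the notches of its fork and let go. Never lift the jar higher than about four centimetres, never jerk or press it, and leave the other pots where they are.

Things in the scene. Friction and masses are not known exactly. Their poses are not given: they have to be found in the camera images.
- scale: hand scale, loose, hangs upright on the fork. Orange grip on top: 24 mm along x, 38 along y, 12 to 54 mm above the origin (take it across the 24 mm, 34 mm up). Below it a steel cross bar, 12 x 100 x 12 mm along y; black case 22 x 40 mm down to 45 mm below the origin; sprung hook under it. Origin: underside centre of the cross bar; z up, the hook is open towards +x. 0.23 kg
- pull (a joint): how far the sprung hook is pulled out of the case, m: about 0.004 empty, 0.100 at its stop. The spring gives 80 N per m with some damping
- hook_seat (a point): inner bottom of the hook, where the bail rests: on the scale's axis, 91 mm below the scale's origin with the hook fully in. Wire of 3 mm radius in the scale's x-z plane, back 16 mm to -x, underside 6 mm below this point, tip 18 mm to +x and 17 mm above it. The bail enters from +x, its centre about 30 mm above this point (21 to 38 mm fits)
- jar: the jar to weigh: squat terracotta jar with fixed white lid, 98 mm diameter, lid top 58 mm high, and a rigid upright steel wire bail (3.5 mm radius) along its y, peaked in the middle. Its contents are unknown: 0.22 to 0.68 kg in all. Origin: centre of its underside, z up. It starts home in the bat, 12 mm above the bat's origin
- bail_top (a point): centre of the bail wire at its peak, 108 mm above the jar's origin and 50 mm above its lid. The bail falls 16 mm over 36 mm to either side along the jar's y
- bat: the round wooden board that is the jar's seat, fixed, 132 mm diameter, 12 mm thick, with a collar 10 mm higher (104 mm inside) that leaves 3 mm round the jar, whose foot narrows to 86 mm. Origin: centre of its underside
- stand: blue fork on a dark foot, fixed. Two tines along its x, tops 130 mm above the origin (centre of the foot's underside), 52 mm apart inside; posts 40 mm to +x. Each tine has an 18 mm notch between rounded bumps 5 mm high; the scale's bar lies in the notches, its origin 130 mm above the stand's, hook opening to the stand's +x. It lifts straight up and out, and back
- cup_tan: bystander, loose: tan cup, 64 mm wide, 75 high; origin under its centre
- cup_red: bystander, loose: red clay cup, 60 mm wide, 70 high; origin under its centre
- mug: bystander, loose: white mug, 76 mm wide, 90 high; origin under its centre
- bowl: bystander, loose: brown bowl, 130 mm wide, 60 high; origin under its centre
- vase: bystander, loose: small pale vase, 72 mm wide, 105 high; origin under its centre
- cup_white: bystander, loose: pale cup, 72 mm wide, 85 high; origin under its centre
- glaze_jar: bystander, loose: blue glaze jar with a blue cap, 60 mm wide, 85 high; origin under its centre
Mind the look-alikes: they are no part of the job. Of the things that look like the bat, the middle-sized one is meant.

How it is judged:
By the outcome, as a careful person would: the job done as asked, in the order asked, and still so for the second after the job is handed in, with the robot touching nothing.
It also fails if it takes over 72 s, if anything falls off the work surface, if the arm or the gripper's body presses on something with over 40 N, if the wrist force passes 120 N, or if a joint passes its speed limit or range.

## Working session

There is one attempt and no reset: what is moved stays moved. The work goes in short steps, Python scripts to look and compute and a tool call to move; the robot and the scene stay as the last step left them, time stands still between calls to the robot, and variables do not carry over. Pictures are saved under pics/ and viewed, and the job is handed in when it is done.

Besides the shell and the picture viewer there is one more tool, called after ">>>" by a JSON object that holds its "api" and its "payload", one argument or row to a line. move_arm: Moves the arm, as the interface text tells. Its arguments: {"type":"object","properties":{"rows":{"type":"string"}},"required":["rows"]}

```bash
ls; mkdir -p pics; python3 - <<'E'
from bench import ctrl
import cv2
print(ctrl.get_obs(), ctrl.pinch_z)
for n in ["scene","side","wrist"]:
    c=ctrl.camera(n); cv2.imwrite(f"pics/{n}0.png",c["color"])
    print(n,c["fx"],c["fy"],c["cx"],c["cy"],c["rvec"],c["tvec"])
    for q in ["scale","jar","bat","stand","hook_seat","bail_top"]:
        print(q,[(round(d["confidence"],2),[int(v) for v in d["bbox"]]) for d in ctrl.look_for(n,q)])
E
```

```text
pics
{'time_s': 0.0, 'q': array([-1.55229184e+00,  1.81492878e-01,  1.60799114e+00,  3.37222390e-06,
        1.35379686e+00, -2.06300407e-01]), 'dq': array([-0.0004172 ,  0.0006001 , -0.00031346, -0.0010707 ,  0.00069955,
        0.00074454]), 'joint_efforts': array([-1.18215066e-03, -4.44865394e+01, -3.51340055e+01, -1.90440837e-04,
        9.07080132e-03,  2.06672115e-05]), 'eef_pos': array([ 0.12818652, -0.5600995 ,  0.30301928]), 'eef_rot': array([-6.51259775e-04,  7.81957349e-01, -6.23331366e-01, -5.37015598e-04]), 'wrist_force': array([ 0.68377837, -0.72361026, -0.01636213]), 'torque': array([-0.03632757, -0.00065442,  0.00617649]), 'opening': 0.9996997512645562} 0.0539
scene 407.61239553828494 407.61239553828494 250.05736384706574 194.0330164113061 [ 1.65390176  1.97569534 -0.76540547] [ 0.09548326 -0.36590321  1.96996327]
scale [(0.77, [179, 158, 205, 186]), (0.25, [295, 193, 322, 222])]
jar [(0.93, [295, 194, 320, 224]), (0.69, [230, 213, 251, 235])]
bat [(0.79, [254, 203, 274, 220]), (0.69, [279, 152, 325, 189]), (0.66, [285, 208, 322, 231]), (0.22, [125, 172, 147, 202])]
s
[... 154 characters left out ...]
402 258.8251172693604 192.88732125638356 [ 0.22920743 -2.85001802  1.17410669] [0.55266134 0.137804   1.66461325]
scale [(0.53, [269, 132, 278, 153]), (0.16, [180, 208, 201, 239])]
jar [(0.81, [230, 229, 261, 262]), (0.65, [226, 248, 264, 277])]
bat [(0.93, [242, 211, 265, 233]), (0.72, [284, 232, 344, 282]), (0.67, [226, 249, 267, 273])]
stand [(0.94, [256, 140, 284, 180])]
hook_seat [(0.21, [279, 191, 298, 215])]
bail_top [(0.66, [233, 227, 257, 264]), (0.29, [189, 163, 222, 190])]
wrist 269.0856448836872 269.0856448836872 258.7231509261916 192.17326113325805 [-2.24377995  1.78665927  0.29920919] [-0.5760214  -0.04254155  0.38266379]
scale []
jar []
bat []
stand []
hook_seat []
bail_top []
```

```bash
python3 - <<'E'
import cv2
a=cv2.imread("pics/scene0.png")[120:270,90:420]; cv2.imwrite("pics/scene0z.png",cv2.resize(a,None,fx=2.4,fy=2.4,interpolation=cv2.INTER_CUBIC))
a=cv2.imread("pics/side0.png")[110:310,150:390]; cv2.imwrite("pics/side0z.png",cv2.resize(a,None,fx=3,fy=3,interpolation=cv2.INTER_CUBIC))
E
```

```text
(no output)
```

View pics/scene0.png

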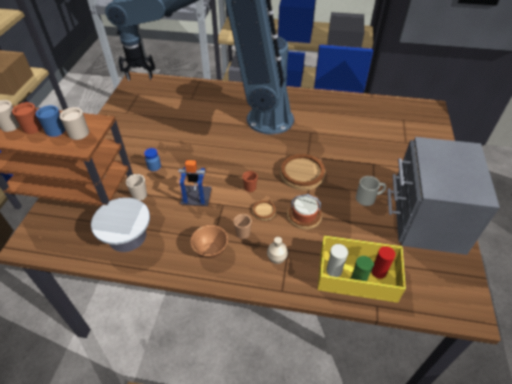

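View pics/side0.png

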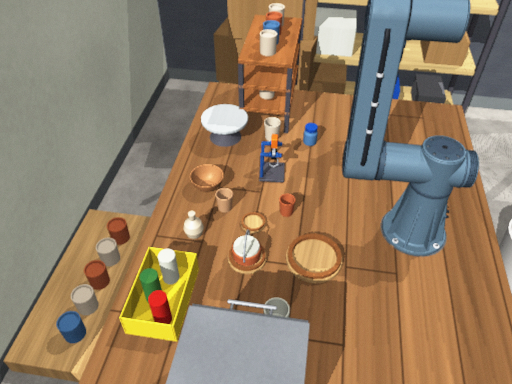

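```bash
sleep 1
```

```text
(no output)
```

View pics/scene0z.png

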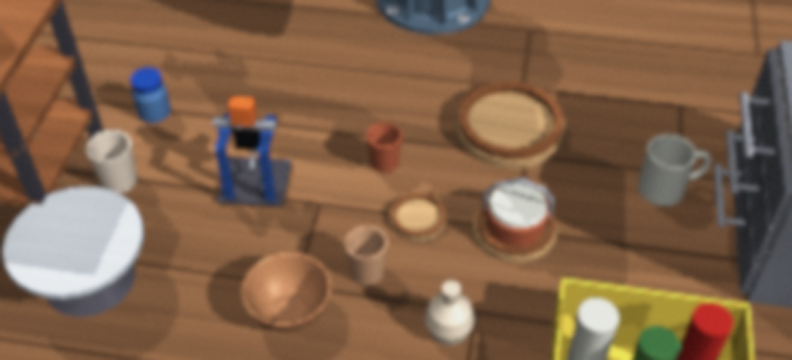

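View pics/side0z.png

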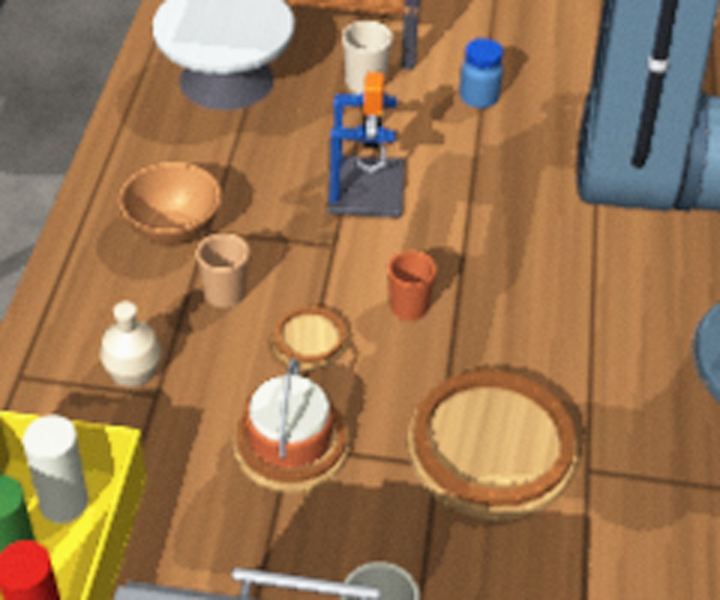

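```bash
cat > h.py <<'E'
import numpy as np, cv2
from scipy.spatial.transform import Rotation as R
def P(c): return np.array([[c["fx"],0,c["cx"]],[0,c["fy"],c["cy"]],[0,0,1.]]), cv2.Rodrigues(np.array(c["rvec"]))[0], np.array(c["tvec"],float)
def proj(c,X):
    K,r,t=P(c); Y=(r@np.atleast_2d(X).T).T+t; return (Y@K.T)[:,:2]/Y[:,2:]
def ray(c,uv):
    K,r,t=P(c); d=r.T@np.linalg.solve(K,[uv[0],uv[1],1]); return -r.T@t, d/np.linalg.norm(d)
def onz(c,uv,z):
    o,d=ray(c,uv); return o+d*(z-o[2])/d[2]
def tri(obs):
    A=np.zeros((3,3));b=np.zeros(3)
    for c,uv in obs:
        o,d=ray(c,uv);M=np.eye(3)-np.outer(d,d);A+=M;b+=M@o
    X=np.linalg.solve(A,b); return X,[np.round(proj(c,X)[0]-uv,1) for c,uv in obs]
def orange(im):
    h=cv2.cvtColor(im,cv2.COLOR_BGR2HSV); return cv2.inRange(h,(5,200,180),(16,255,255))
def blue(im):
    h=cv2.cvtColor(im,cv2.COLOR_BGR2HSV); return cv2.inRange(h,(105,150,60),(125,255,255))
E
python3 - <<'E'
from bench import ctrl
from h import *
cs=ctrl.camera("scene"); cd=ctrl.camera("side")
s=lambda u,v:(u/2.4+90,v/2.4+120); d=lambda u,v:(u/3+150,v/3+110)
pts={"grip":((242,110),(374,94)),"lid":((519,203),(289,410)),"bailA?":((519,186),(290,372)),
"foot":((254,182),(368,187)),"red":((384,135),(412,262)),"tan":((366,240),(224,247)),"bat_s":((416,215),(311,333)),"bat":((515,232),(292,448)),"bat_l":((511,120),(496,438))}
for k,(a,b) in pts.items(): print(k,tri([(cs,s(*a)),(cd,d(*b))]))
print(onz(cd,d(292,450),.012),onz(cs,s(515,230),.012), onz(cd,d(368,187),0),onz(cs,s(256,182),0))
for k in ["foot"]: pass
# fork foot corners
for p in [(330,213),(402,215),(404,160),(340,155)]: print("side foot",onz(cd,d(*p),0.006))
for p in [(218,200),(280,205),(291,162)]: print("scene foot",onz(cs,s(*p),0.006))
for p in [(280,455),(294,365)]: print("bail", onz(cd,d(*p),0.112))
print("lid",onz(cd,d(289,410),.07),onz(cs,s(519,203),.07))
E
```

```text
grip (array([ 0.53642521, -0.224188  ,  0.16047347]), [array([-0.3, -0.5]), array([-0.3,  0.5])])
lid (array([0.56908512, 0.21939968, 0.06345572]), [array([-0.4, -0.5]), array([-0.5,  0.6])])
bailA? (array([0.57250917, 0.21188358, 0.11267974]), [array([-1.3, -1.8]), array([-1.6,  1.9])])
foot (array([ 0.54008147, -0.22332358, -0.00243879]), [array([-0.6, -0.9]), array([-0.6,  0.8])])
red (array([ 0.46225244, -0.01593792,  0.07172559]), [array([-1. , -1.5]), array([-1.2,  1.6])])
tan (array([ 6.89878946e-01, -6.15260858e-04,  7.72783287e-02]), [array([-0.8, -1.2]), array([-0.9,  1.1])])
bat_s (array([0.57237219, 0.0574803 , 0.00711651]), [array([-0.7, -0.9]), array([-0.8,  0.9])])
bat (array([ 0.56749047,  0.21854788, -0.00891685]), [array([-0.6, -0.8]), array([-0.8,  0.9])])
bat_l (array([0.3397469 , 0.18795294, 0.01805785]), [array([-0.6, -0.9]), array([-0.9,  1.1])])
[0.56217233 0.23235456 0.012     ] [0.58415999 0.22071552 0.012     ] [ 0.53810252 -0.22607663  0.        ] [ 0.54572205 -0.21567582  0.        ]
side foot [ 0.58025536 -0.1609001   0.006     ]
side foot [ 0.48559035 -0.17293298  0.006     ]
side foot [ 0.4957858  -0.28229097  0.006     ]
side foot [ 0.58448468 -0.27786442  0.006     ]
scene foot [ 0.59973587 -0.26470517  0.006     ]
scene foot [ 0.59273345 -0.16154342  0.006     ]
scene foot [ 0.49659869 -0.16701905  0.006     ]
bail [0.55967909 0.31321916 0.112     ]
bail [0.56620821 0.19210409 0.112     ]
lid [0.56690768 0.22173628 0.07      ] [0.57715847 0.22108161 0.07      ]
```

```bash
cat >> h.py <<'E'
def pose(o):
    q=o["eef_rot"]; return R.from_quat([q[1],q[2],q[3],q[0]]), np.array(o["eef_pos"])
def plan(o,pos,yaw=None,Rt=None):
    """shift in current tool axes (cm) and rotvec (deg, tool) to reach pos with vertical tool & tool-x yaw (deg)"""
    r,p=pose(o)
    if Rt is None:
        y=np.radians(yaw); x=np.array([np.cos(y),np.sin(y),0]); z=np.array([0,0,-1.]); Rt=R.from_matrix(np.c_[x,np.cross(z,x),z])
    return np.round(r.inv().apply(np.array(pos)-p)*100,3), np.round((r.inv()*Rt).as_rotvec(degrees=True),2)
E
python3 - <<'E'
from bench import ctrl
from h import *
c=ctrl.camera("wrist");o=ctrl.get_obs();r,p=pose(o)
K,rc,t=P(c);C=-rc.T@t
print("cam in tool",r.inv().apply(C-p),"fwd",r.inv().apply(rc[2]),"right",r.inv().apply(rc[0]))
print(r.as_matrix())
print(plan(o,[.45,-.22,.36],0))
E
```

```text
cam in tool [ 0.00121559 -0.08459787 -0.07132185] fwd [-5.69153713e-04  3.24799656e-01  9.45782670e-01] right [ 9.99999119e-01 -9.49035044e-04  9.27696706e-04]
[[ 2.22892980e-01 -9.74842920e-01  4.15984608e-06]
 [-9.74842919e-01 -2.22892980e-01 -5.91702351e-05]
 [ 5.86088853e-05  9.13343354e-06 -9.99999998e-01]]
(array([-26.027, -38.963,  -5.611]), array([  0.  ,  -0.  , -77.12]))
```

>>> {"api": "move_arm", "payload": {
  "rows": "0 0 0 0 0 -7.7 1;0 0 0 0 0 -7.7 1;0 0 0 0 0 -7.7 1;0 0 0 0 0 -7.7 1;0 0 0 0 0 -7.7 1;0 0 0 0 0 -7.7 1;0 0 0 0 0 -7.7 1;0 0 0 0 0 -7.7 1;0 0 0 0 0 -7.7 1;0 0 0 0 0 -7.7 1"
}}

```text
time_s: 2.2
eef_pos: [0.1282, -0.5605, 0.3039]
eef_rot: [-0.0, 1.0, 0.002, -0.0]
wrist_force: [-0.0, 0.5, -0.5]
opening: 0.998
```

>>> {"api": "move_arm", "payload": {
  "rows": "2.6 -2.4 -0.4 0 0 0 1;2.6 -2.4 -0.4 0 0 0 1;2.6 -2.4 -0.4 0 0 0 1;2.6 -2.4 -0.4 0 0 0 1;2.6 -2.4 -0.4 0 0 0 1;2.6 -2.4 -0.4 0 0 0 1;2.6 -2.4 -0.4 0 0 0 1;2.6 -2.4 -0.4 0 0 0 1;2.6 -2.4 -0.4 0 0 0 1;2.6 -2.4 -0.4 0 0 0 1;2.6 -2.4 -0.4 0 0 0 1;2.6 -2.4 -0.4 0 0 0 1;2.6 -2.4 -0.4 0 0 0 1;2.6 -2.4 -0.4 0 0 0 1;2.6 -2.4 -0.4 0 0 0 1;2.6 -2.4 -0.4 0 0 0 1;0 0 0 0 0 0 1;0 0 0 0 0 0 1"
}}

```text
time_s: 4.0
eef_pos: [0.5452, -0.1769, 0.3677]
eef_rot: [0.0, 1.0, -0.0, -0.0]
wrist_force: [0.7, -0.9, -0.3]
opening: 1.001
```

```bash
python3 - <<'E'
from bench import ctrl
from h import *
import pickle
o=ctrl.get_obs();print(o["time_s"],o["eef_pos"],o["eef_rot"],o["wrist_force"])
c=ctrl.camera("wrist");cv2.imwrite("pics/w1.png",c["color"]);pickle.dump(c,open("w1.pkl","wb"))
E
```

```text
4.0 [ 0.54519644 -0.17689474  0.3676913 ] [ 9.22216699e-05  9.99999957e-01 -1.17201860e-04 -2.50551858e-04] [ 0.69534534 -0.94991936 -0.26289532]
```

View pics/w1.png

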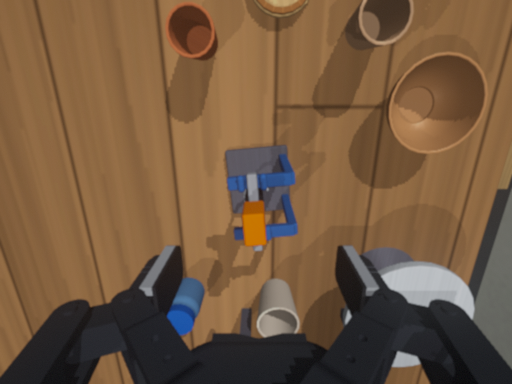

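```bash
python3 - <<'E'
import cv2
a=cv2.imread("pics/w1.png")[135:265,200:320]; cv2.imwrite("pics/w1z.png",cv2.resize(a,None,fx=5,fy=5,interpolation=cv2.INTER_CUBIC)[:600])
E
```

```text
(no output)
```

View pics/w1z.png

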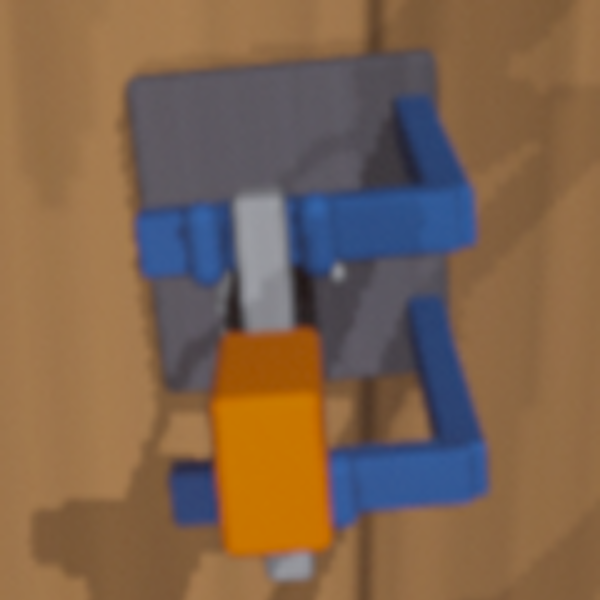

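```bash
python3 - <<'E'
from h import *
import pickle
c=pickle.load(open("w1.pkl","rb"))
f=lambda u,v:(u/5+200,v/5+135)
G=np.array([onz(c,f(*p),.184) for p in [(212,397),(323,390),(331,548),(228,555)]])
print(np.round(G,4)); print("center",G.mean(0))
print("sizes",np.linalg.norm(G[1]-G[0]),np.linalg.norm(G[2]-G[1]),np.linalg.norm(G[2]-G[3]))
e=(G[1]+G[2]-G[0]-G[3]);l=G[0]+G[1]-G[2]-G[3]
print("yaw",np.degrees(np.arctan2(e[1],e[0])),np.degrees(np.arctan2(l[1],l[0]))-90)
B=np.array([onz(c,f(*p),.142) for p in [(235,195),(282,190),(272,580),(312,578)]]);print("bar ends",B, "mid",(B.mean(0)))
l=B[0]+B[1]-B[2]-B[3];print(np.degrees(np.arctan2(l[1],l[0]))-90, np.linalg.norm(l)/2)
T=np.array([onz(c,f(*p),.130) for p in [(138,212),(470,185),(170,465),(483,443)]]);print("tine far edges",np.round(T,4),[np.degrees(np.arctan2(*(T[i+1]-T[i])[1::-1])) for i in (0,2)])
F=np.array([onz(c,f(*p),.01) for p in [(130,80),(435,52),(168,388)]]);print("foot",np.round(F,4))
print("gap",f(0,0))
E
```

```text
[[ 0.5294 -0.2058  0.184 ]
 [ 0.5523 -0.2042  0.184 ]
 [ 0.5543 -0.241   0.184 ]
 [ 0.5321 -0.2427  0.184 ]]
center [ 0.54200571 -0.22342464  0.184     ]
sizes 0.022933878518287626 0.03689597031030533 0.02221009214925827
yaw 4.2119888799689935 3.6779098621512105
bar ends [[ 0.53279962 -0.17402183  0.142     ]
 [ 0.54352301 -0.17283606  0.142     ]
 [ 0.54078698 -0.27437742  0.142     ]
 [ 0.55087583 -0.27379122  0.142     ]] mid [ 0.54199636 -0.22375663  0.142     ]
4.357602608557357 0.10094718714243364
tine far edges [[ 0.5091 -0.1815  0.13  ]
 [ 0.5879 -0.1748  0.13  ]
 [ 0.5148 -0.2482  0.13  ]
 [ 0.5941 -0.242   0.13  ]] [np.float64(4.85559510553495), np.float64(4.494695688753203)]
foot [[ 0.4937 -0.1715  0.01  ]
 [ 0.5911 -0.1625  0.01  ]
 [ 0.5027 -0.2786  0.01  ]]
gap (200.0, 135.0)
```

>>> {"api": "move_arm", "payload": {
  "rows": "0.2 -2.9 0 0 0 0 1;0.2 -2.9 0 0 0 0 1;0.2 -2.9 0 0 0 0 1;0.2 -2.9 0 0 0 0 1;0.2 -2.9 0 0 0 0 1;0.2 -2.9 0 0 0 0 1;0.2 -2.9 0 0 0 0 1;0.2 -2.9 0 0 0 0 1;0.2 -2.9 0 0 0 0 1;0.2 -2.9 0 0 0 0 1;0.2 -2.9 0 0 0 0 1;0.2 -2.9 0 0 0 0 1;0.2 -2.9 0 0 0 0 1;0.2 -2.9 0 0 0 0 1;0 0 0 0 0 0 1;0 0 0 0 0 0 1"
}}

```text
time_s: 5.65
eef_pos: [0.5738, 0.2276, 0.3676]
eef_rot: [0.0, 1.0, -0.001, -0.0]
wrist_force: [-0.5, 0.2, 0.2]
opening: 0.996
```

```bash
python3 - <<'E'
from bench import ctrl
from h import *
import pickle
o=ctrl.get_obs();print(o["time_s"],o["eef_pos"],o["eef_rot"],o["wrist_force"])
c=ctrl.camera("wrist");cv2.imwrite("pics/w2.png",c["color"]);pickle.dump(c,open("w2.pkl","wb"))
for q in ["jar","bat","bail_top"]:
    for d in ctrl.look_for("wrist",q): print(q,round(d["confidence"],2),d["bbox"])
a=c["color"][110:240,190:320]; cv2.imwrite("pics/w2z.png",cv2.resize(a,None,fx=4.6,fy=4.6,interpolation=cv2.INTER_CUBIC))
E
```

```text
5.65 [0.57376853 0.22758832 0.36757122] [ 3.79688153e-04  9.99999209e-01 -1.16409227e-03 -2.89275567e-04] [-0.53835543  0.21886337  0.18787676]
jar 0.67 [224.7, 133.4, 289.9, 211.6]
bat 0.65 [54.4, 116.7, 181.1, 234.9]
bat 0.58 [211.2, 119.5, 295.6, 189.4]
bat 0.57 [234.1, 222.5, 285.4, 270.1]
bail_top 0.65 [223.4, 131.4, 288.7, 212.3]
```

View pics/w2.png

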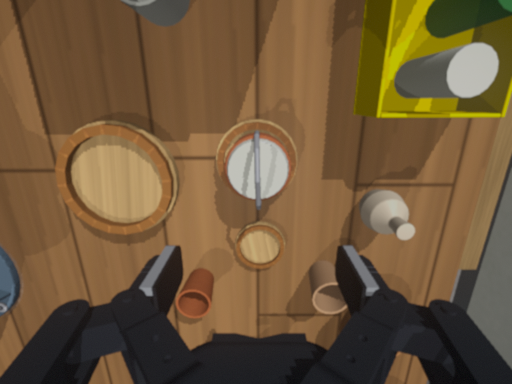

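View pics/w2z.png

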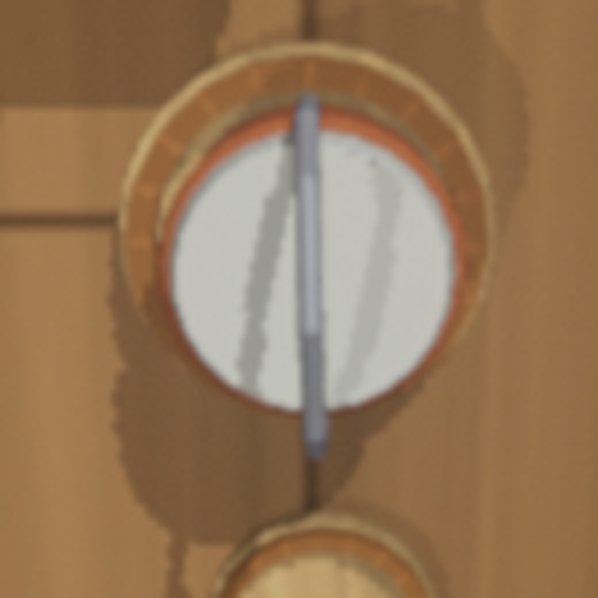

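```bash
python3 - <<'E'
from h import *
import pickle
c=pickle.load(open("w2.pkl","rb"))
f=lambda u,v:(u/4.6+190,v/4.6+110)
# lid circle z=.070
L=np.array([onz(c,f(*p),.070) for p in [(172,270),(455,265),(312,128),(314,411),(210,170),(415,365)]])
A=np.c_[2*L[:,:2],np.ones(len(L))];s=np.linalg.lstsq(A,(L[:,:2]**2).sum(1),rcond=None)[0];print("lid c",s[:2],"d",2*np.sqrt(s[2]+s[:2]@s[:2]))
# bat outer top z=.022 top edge / .012
Bt=np.array([onz(c,f(*p),.012) for p in [(120,215),(495,225),(310,43),(170,105),(440,105)]])
A=np.c_[2*Bt[:,:2],np.ones(len(Bt))];s=np.linalg.lstsq(A,(Bt[:,:2]**2).sum(1),rcond=None)[0];print("bat c",s[:2],"d",2*np.sqrt(s[2]+s[:2]@s[:2]))
k1=onz(c,f(307,175),.104);k2=onz(c,f(311,334),.104);print("kinks",k1,k2,(k1+k2)/2,np.linalg.norm(k1-k2))
d=k1-k2;print("yaw",np.degrees(np.arctan2(d[1],d[0]))-90)
e1=onz(c,f(308,97),.06);e2=onz(c,f(316,455),.06);d=e1-e2;print("ends",e1,e2,(e1+e2)/2,np.degrees(np.arctan2(d[1],d[0]))-90)
C,_=ray(c,(0,0));print("cam",C)
E
```

```text
lid c [0.57363515 0.21732179] d 0.08775788986883583
bat c [0.57134514 0.21546974] d 0.13129002388219282
kinks [0.57229273 0.25351777 0.104     ] [0.57325221 0.20853974 0.104     ] [0.57277247 0.23102876 0.104     ] 0.044988258427549686
yaw 1.2220536719090234
ends [0.57232408 0.26947751 0.06      ] [0.5745589  0.15334749 0.06      ] [0.57344149 0.2114125  0.06      ] 1.102471517546988
cam [0.57501678 0.31044052 0.43885425]
```

>>> {"api": "move_arm", "payload": {
  "rows": "-0.2 2.8 0 0 0 0 1;-0.2 2.8 0 0 0 0 1;-0.2 2.8 0 0 0 0 1;-0.2 2.8 0 0 0 0 1;-0.2 2.8 0 0 0 0 1;-0.2 2.8 0 0 0 0 1;-0.2 2.8 0 0 0 0 1;-0.2 2.8 0 0 0 0 1;-0.2 2.8 0 0 0 0 1;-0.2 2.8 0 0 0 0 1;-0.2 2.8 0 0 0 0 1;-0.2 2.8 0 0 0 0 1;-0.2 2.8 0 0 0 0 1;-0.2 2.8 0 0 0 0 1;-0.2 2.8 0 0 0 0 1;-0.2 2.8 0 0 0 -4.5 1;0 0 0 0 0 0 1;0 0 0 0 0 0 1"
}}

```text
time_s: 7.65
eef_pos: [0.5403, -0.2204, 0.3678]
eef_rot: [-0.0, 0.999, 0.037, -0.0]
wrist_force: [-0.9, -0.1, -0.4]
opening: 0.998
```

```bash
python3 - <<'E'
from bench import ctrl
from h import *
o=ctrl.get_obs();print(o["time_s"],o["eef_pos"],plan(o,[.542,-.2236,.220],4.4))
E
```

```text
7.65 [ 0.54029638 -0.22036679  0.36780817] (array([ 0.149,  0.342, 14.781]), array([-0.03,  0.01, -0.21]))
```

>>> {"api": "move_arm", "payload": {
  "rows": "0.15 0.3 2 0 0 -0.2 1;0 0 3 0 0 0 1;0 0 3 0 0 0 1;0 0 2.5 0 0 0 1;0 0 2 0 0 0 1;0 0 1.3 0 0 0 1;0 0 1 0 0 0 1;0 0 0 0 0 0 1;0 0 0 0 0 0 1"
}}

```text
time_s: 8.55
eef_pos: [0.5431, -0.2223, 0.2207]
eef_rot: [0.0, 0.999, 0.04, 0.0]
wrist_force: [-0.2, -0.8, 0.3]
opening: 1.0
```

```bash
python3 - <<'E'
from bench import ctrl
from h import *
o=ctrl.get_obs();print(o["time_s"],o["eef_pos"],o["wrist_force"],plan(o,[.542,-.2236,.220],4.4))
c=ctrl.camera("wrist");cv2.imwrite("pics/w3.png",c["color"])
E
```

```text
8.55 [ 0.5430544  -0.22233535  0.22071107] [-0.22587267 -0.7990918   0.27036674] (array([-0.115,  0.118,  0.071]), array([ 0.04, -0.05,  0.18]))
```

View pics/w3.png

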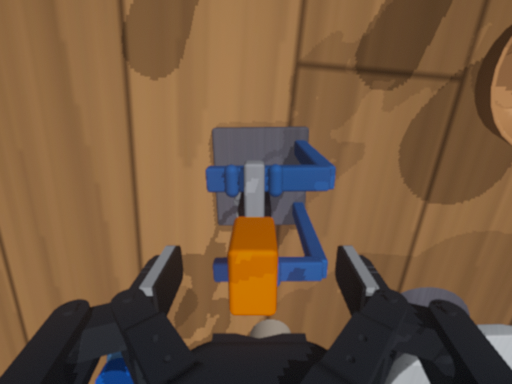

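>>> {"api": "move_arm", "payload": {
  "rows": "-0.1 0.1 0.05 0 0 0.2 0.6;0 0 0 0 0 0 0.4;0 0 0 0 0 0 0.2;0 0 0 0 0 0 0.1;0 0 0 0 0 0 0;0 0 0 0 0 0 0;0 0 0 0 0 0 0;0 0 0 0 0 0 0;0 0 0 0 0 0 0"
}}

```text
time_s: 9.5
eef_pos: [0.5416, -0.2235, 0.2197]
eef_rot: [0.0, 0.999, 0.038, -0.0]
wrist_force: [-4.1, 0.5, 6.3]
opening: 0.27
```

```bash
python3 - <<'E'
from bench import ctrl
from h import *
o=ctrl.get_obs();print(o["time_s"],o["eef_pos"],o["wrist_force"],o["torque"],o["opening"],plan(o,[.542,-.2236,.220],4.4))
c=ctrl.camera("wrist");cv2.imwrite("pics/w4.png",c["color"])
E
```

```text
9.5 [ 0.54162153 -0.22345593  0.21969917] [-4.08292992  0.54299098  6.31725785] [0.02468116 0.59384661 0.03051781] 0.2701750267041734 (array([ 0.037,  0.017, -0.03 ]), array([ 0.01,  0.01, -0.02]))
```

View pics/w4.png

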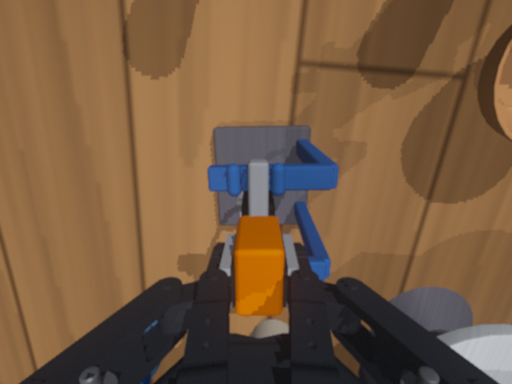

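>>> {"api": "move_arm", "payload": {
  "rows": "0 0 -0.2 0 0 0 0;0 0 -0.3 0 0 0 0;0 0 -0.5 0 0 0 0;0 0 -1 0 0 0 0;0 0 -1.5 0 0 0 0;0 0 -2 0 0 0 0;0 0 -2 0 0 0 0;0 0 -2 0 0 0 0;0 0 -2 0 0 0 0;0 0 -1.5 0 0 0 0;0 0 -1 0 0 0 0;0 0 -0.5 0 0 0 0;0 0 0 0 0 0 0;0 0 0 0 0 0 0"
}}

```text
time_s: 10.95
eef_pos: [0.5414, -0.2232, 0.3635]
eef_rot: [-0.0, 0.999, 0.038, -0.001]
wrist_force: [-0.4, 0.4, -2.0]
opening: 0.271
```

```bash
python3 - <<'E'
from bench import ctrl
from h import *
import pickle
o=ctrl.get_obs();print(o["time_s"],o["eef_pos"],o["wrist_force"],o["torque"],o["opening"])
c=ctrl.camera("wrist");cv2.imwrite("pics/w5.png",c["color"]);pickle.dump(c,open("w5.pkl","wb"))
c=ctrl.camera("side");cv2.imwrite("pics/s5.png",cv2.resize(c["color"][80:200,210:370],None,fx=4,fy=4,interpolation=cv2.INTER_CUBIC))
E
```

```text
10.95 [ 0.54143285 -0.2232025   0.36345674] [-0.37846045  0.4053476  -2.01900504] [-0.00117751 -0.01650369  0.02756781] 0.2713431946222743
```

View pics/w5.png

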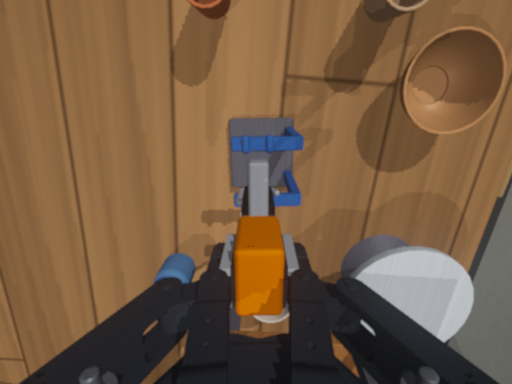

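View pics/s5.png

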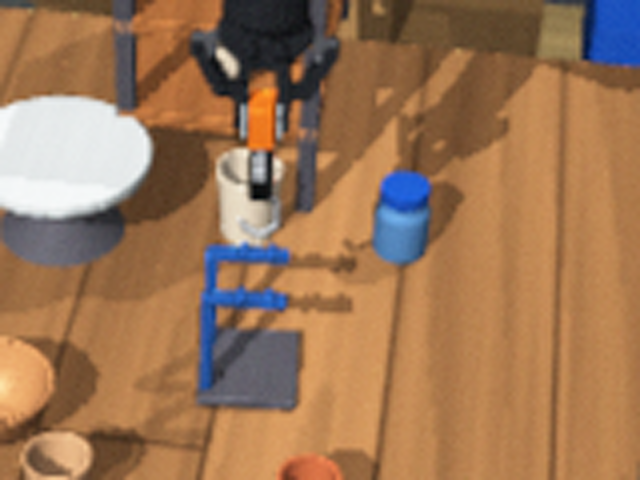

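```bash
python3 - <<'E'
from h import *
import pickle
im=cv2.imread("pics/w5.png")[150:320,200:320];cv2.imwrite("pics/w5z.png",cv2.resize(im,None,fx=3.5,fy=3.5,interpolation=cv2.INTER_CUBIC))
im=cv2.imread("pics/w5.png");h=cv2.cvtColor(im,cv2.COLOR_BGR2HSV)
m=orange(im)
for r in range(225,312,10):
    xs=np.where(m[r])[0];print(r,xs.min(),xs.max())
for r in (170,185,200):print(r,im[r,244:274].sum(1))
E
```

```text
Traceback (most recent call last):
ValueError: zero-size array to reduction operation minimum which has no identity
```

View pics/w5z.png

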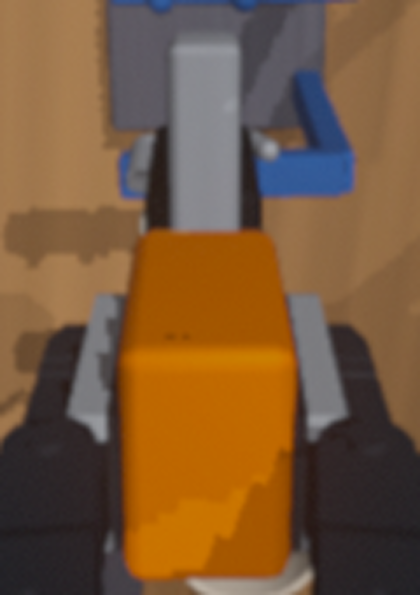

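```bash
python3 - <<'E'
from h import *
import pickle
c=pickle.load(open("w5.pkl","rb"));f=lambda u,v:(u/3.5+200,v/3.5+150)
hh=.3635-.0897
G=np.array([onz(c,f(*p),hh+.054) for p in [(120,352),(293,352),(290,577),(127,577)]]);print(G,G.mean(0))
B=np.array([onz(c,f(*p),hh+.012) for p in [(172,42),(240,42)]]);print(B,B.mean(0), "exp end",.2235+0-.05)
T=onz(c,f(265,148),hh-.095+.017);K=onz(c,f(140,160),hh-.095+.02);print("tip",T,"back",K)
E
```

```text
[[ 0.52995325 -0.20600167  0.3278    ]
 [ 0.55233573 -0.20425244  0.3278    ]
 [ 0.55582814 -0.24063605  0.3278    ]
 [ 0.5327013  -0.24245186  0.3278    ]] [ 0.54270461 -0.22333551  0.3278    ]
[[ 0.53314345 -0.17399359  0.2858    ]
 [ 0.54406564 -0.17314445  0.2858    ]] [ 0.53860454 -0.17356902  0.2858    ] exp end 0.1735
tip [ 0.5581149  -0.22103745  0.1958    ] back [ 0.52500719 -0.22597148  0.1988    ]
```

>>> {"api": "move_arm", "payload": {
  "rows": "0 0 0 0 0 3.2 0;0 -0.8 0 0 0 0 0;0 -1.6 0 0 0 0 0;-0.1 -2.6 0 0 0 0 0;-0.1 -2.6 0 0 0 0 0;-0.1 -2.6 0 0 0 0 0;-0.1 -2.6 0 0 0 0 0;-0.1 -2.6 0 0 0 0 0;-0.1 -2.6 0 0 0 0 0;-0.1 -2.6 0 0 0 0 0;-0.1 -2.6 0 0 0 0 0;-0.1 -2.6 0 0 0 0 0;-0.1 -2.6 0 0 0 0 0;-0.1 -2.6 0 0 0 0 0;0 -2.6 0 0 0 0 0;0 -2.6 0 0 0 0 0;0 -2.6 0 0 0 0 0;0 -2.6 0 0 0 0 0;0 -1.6 0 0 0 0 0;0 -1 0 0 0 0 0"
}}

```text
time_s: 13.05
eef_pos: [0.5209, 0.2181, 0.3643]
eef_rot: [-0.0, 1.0, 0.012, -0.0]
wrist_force: [-0.2, 0.8, -2.3]
opening: 0.272
```

>>> {"api": "move_arm", "payload": {
  "rows": "0 0 0 0 0 0 0;0 0 0 0 0 0 0;0 0 0 0 0 0 0"
}}

```text
time_s: 13.35
eef_pos: [0.5218, 0.2154, 0.3643]
eef_rot: [0.0, 1.0, 0.01, -0.0]
wrist_force: [0.2, 0.3, -2.8]
opening: 0.271
```

```bash
cat > snap.py <<'E'
import sys,pickle
from bench import ctrl
from h import *
n=sys.argv[1]; cams=sys.argv[2:]
o=ctrl.get_obs();print(round(o["time_s"],2),o["eef_pos"].round(4),o["wrist_force"].round(2),o["torque"].round(3),round(o["opening"],3))
crop={"wrist":(60,320,160,360,2.3),"side":(150,290,190,330,4),"scene":(120,260,230,390,4)}
for k in cams:
    c=ctrl.camera(k);pickle.dump(c,open(f"{n}_{k}.pkl","wb"));a,b,l,r,s=crop[k]
    cv2.imwrite(f"pics/{n}_{k}.png",cv2.resize(c["color"][a:b,l:r],None,fx=s,fy=s,interpolation=cv2.INTER_CUBIC))
E
python3 snap.py a wrist side; python3 - <<'E'
from bench import ctrl
from h import *
o=ctrl.get_obs();print(plan(o,[.5215,.216,.2745],1.2))
E
```

```text
13.35 [0.5218 0.2154 0.3643] [ 0.17  0.28 -2.77] [-0.008 -0.044 -0.036] 0.271
(array([-0.034, -0.059,  8.991]), array([ 0.01, -0.  , -0.09]))
```

View pics/a_wrist.png

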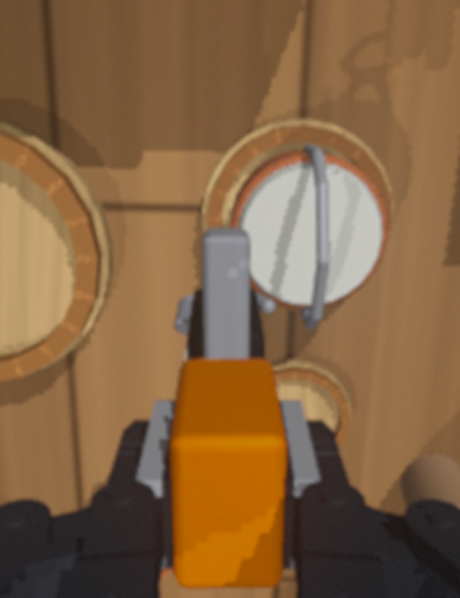

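View pics/a_side.png

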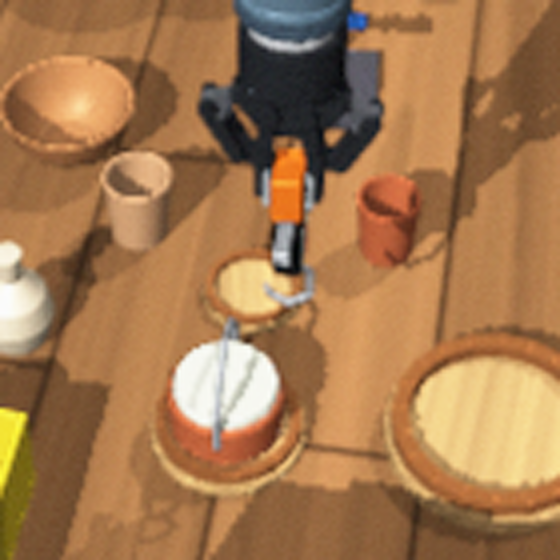

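>>> {"api": "move_arm", "payload": {
  "rows": "0 0 0.5 0 0 0 0;0 -0.05 1 0 0 0 0;0 0 1.5 0 0 0 0;0 0 1.5 0 0 0 0;0 0 1.5 0 0 0 0;0 0 1.5 0 0 0 0;0 0 1 0 0 0 0;0 0 0.5 0 0 0 0;0 0 0 0 0 0 0;0 0 0 0 0 0 0"
}}

```text
time_s: 14.45
eef_pos: [0.522, 0.2169, 0.275]
eef_rot: [-0.0, 1.0, 0.01, 0.0]
wrist_force: [-0.8, 0.4, -2.6]
opening: 0.269
```

```bash
python3 snap.py b side scene wrist
```

```text
14.45 [0.522  0.2169 0.275 ] [-0.81  0.41 -2.57] [-0.019 -0.021  0.013] 0.269
```

View pics/b_side.png

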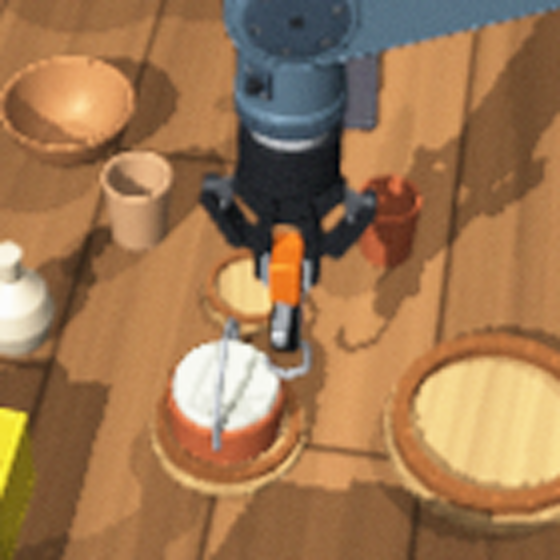

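View pics/b_wrist.png

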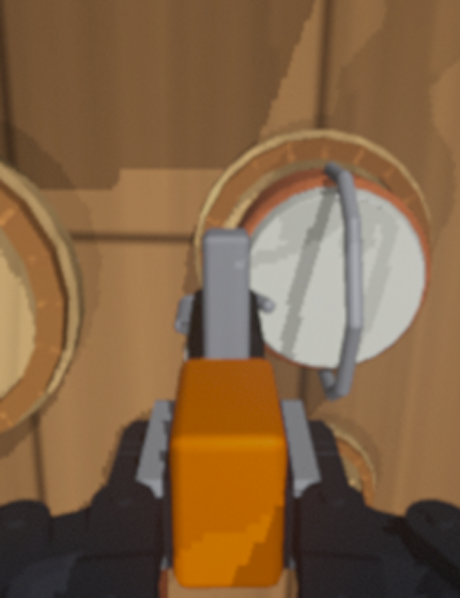

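View pics/b_scene.png

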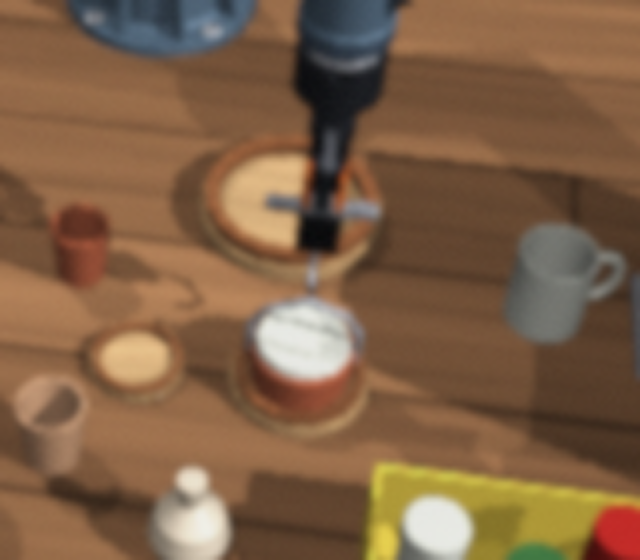

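>>> {"api": "move_arm", "payload": {
  "rows": "0.3 0.05 0 0 0 0 0;0.5 0.05 0 0 0 0 0;0.6 0 0 0 0 0 0;0.6 0 0 0 0 0 0;0.6 0 0 0 0 0 0;0.6 0 0 0 0 0 0;0.6 0 0 0 0 0 0;0.6 0 0 0 0 0 0;0.35 0 0 0 0 0 0;0.2 0 0 0 0 0 0;0 0 0 0 0 0 0;0 0 0 0 0 0 0"
}}

```text
time_s: 15.8
eef_pos: [0.571, 0.2169, 0.2743]
eef_rot: [-0.0, 1.0, 0.01, -0.0]
wrist_force: [-0.0, -0.6, -1.5]
opening: 0.274
```

```bash
python3 snap.py c side wrist
```

```text
15.8 [0.571  0.2169 0.2743] [-0.01 -0.64 -1.5 ] [-0.024  0.018  0.009] 0.274
```

View pics/c_side.png

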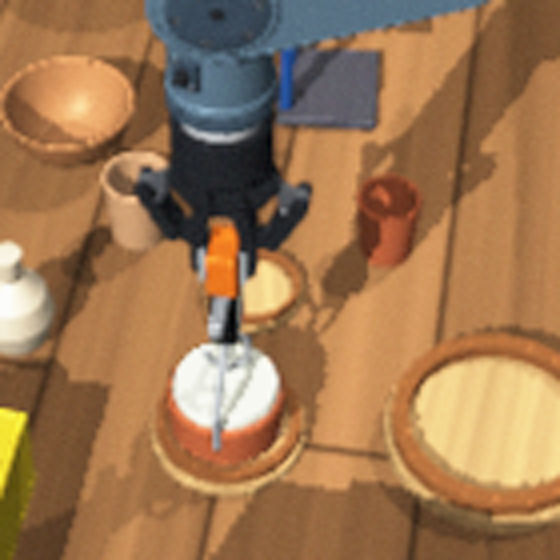

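View pics/c_wrist.png

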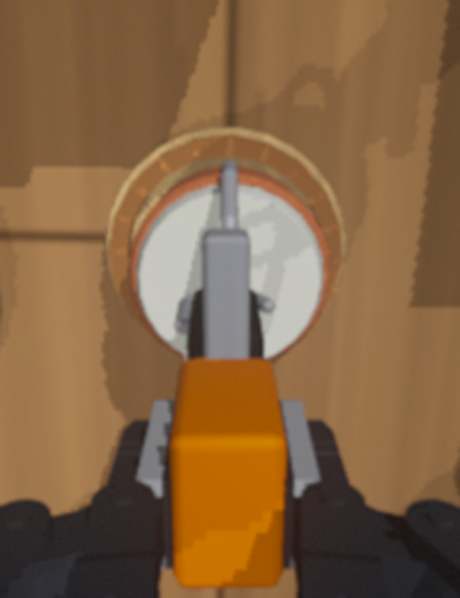

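>>> {"api": "move_arm", "payload": {
  "rows": "0.1 0 -0.2 0 0 0 0;0 0 -0.3 0 0 0 0;0 0 -0.4 0 0 0 0;0 0 -0.4 0 0 0 0;0 0 -0.3 0 0 0 0;0 0 -0.2 0 0 0 0;0 0 -0.2 0 0 0 0;0 0 -0.2 0 0 0 0;0 0 -0.2 0 0 0 0;0 0 -0.2 0 0 0 0;0 0 -0.2 0 0 0 0;0 0 -0.2 0 0 0 0;0 0 -0.2 0 0 0 0;0 0 0 0 0 0 0;0 0 0 0 0 0 0"
}}

```text
time_s: 17.4
eef_pos: [0.5722, 0.2168, 0.3064]
eef_rot: [0.0, 1.0, 0.01, 0.0]
wrist_force: [0.1, 0.3, -3.6]
opening: 0.272
```

```bash
python3 snap.py d side wrist
```

```text
17.4 [0.5722 0.2168 0.3064] [ 0.13  0.26 -3.58] [-0.043 -0.12  -0.007] 0.272
```

View pics/d_side.png

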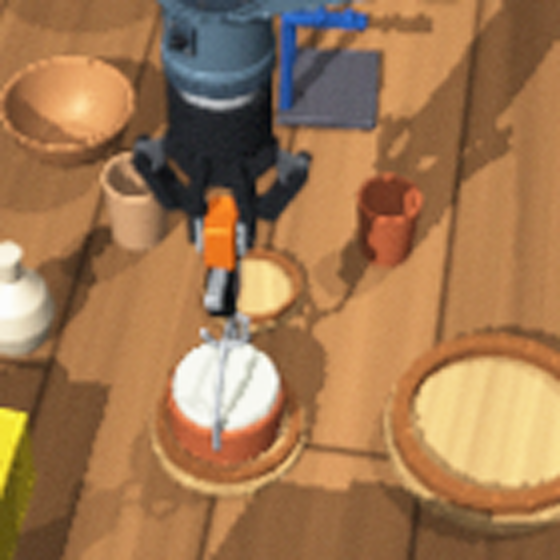

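View pics/d_wrist.png

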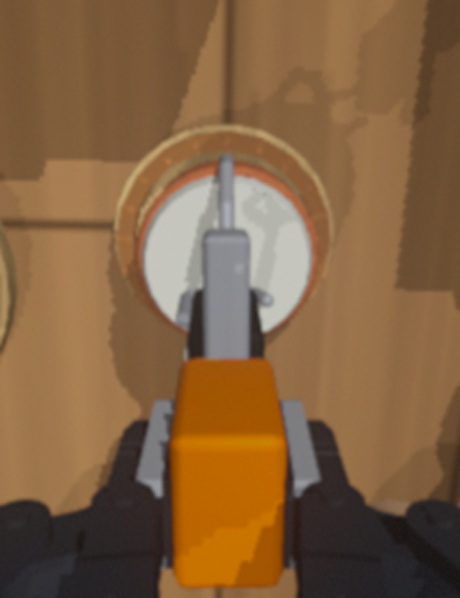

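>>> {"api": "move_arm", "payload": {
  "rows": "0 0 -0.2 0 0 0 0;0 0 -0.2 0 0 0 0;0 0 -0.2 0 0 0 0;0 0 -0.2 0 0 0 0;0 0 -0.2 0 0 0 0;0 0 -0.2 0 0 0 0;0 0 -0.2 0 0 0 0;0 0 -0.2 0 0 0 0;0 0 0 0 0 0 0;0 0 0 0 0 0 0"
}}

```text
time_s: 18.5
eef_pos: [0.5721, 0.2169, 0.3224]
eef_rot: [0.0, 1.0, 0.01, -0.0]
wrist_force: [0.6, 0.5, -3.9]
opening: 0.271
```

```bash
python3 snap.py e side wrist
```

```text
18.5 [0.5721 0.2169 0.3224] [ 0.64  0.54 -3.92] [-0.026 -0.109  0.01 ] 0.271
```

View pics/e_side.png

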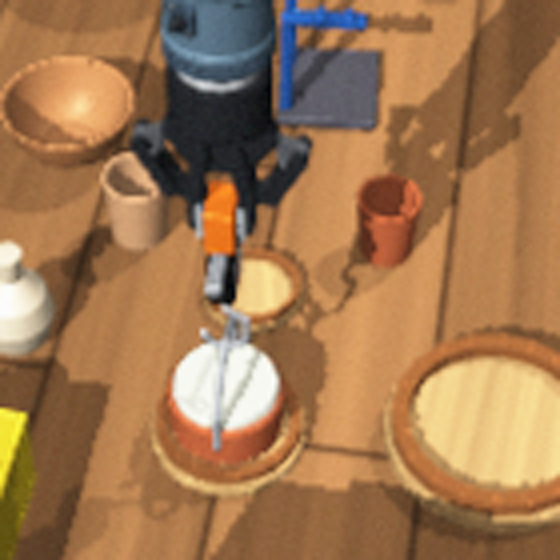

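>>> {"api": "move_arm", "payload": {
  "rows": "0 0 -0.2 0 0 0 0;0 0 -0.2 0 0 0 0;0 0 -0.2 0 0 0 0;0 0 -0.2 0 0 0 0;0 0 -0.2 0 0 0 0;0 0 0 0 0 0 0"
}}

```text
time_s: 19.2
eef_pos: [0.5722, 0.2169, 0.3328]
eef_rot: [-0.0, 1.0, 0.01, 0.0]
wrist_force: [-0.6, -0.5, -4.4]
opening: 0.273
```

```bash
cat > lid.py <<'E'
import sys,pickle
from bench import ctrl
from h import *
# compare lid shift in side view against reference d_side
ref=pickle.load(open("d_side.pkl","rb"));o=ctrl.get_obs();c=ctrl.camera("side");pickle.dump(c,open("last_side.pkl","wb"))
print(round(o["time_s"],2),o["eef_pos"].round(4),o["wrist_force"].round(2))
# terracotta+lid lower half patch template match (full-frame crop), search subpixel
g=lambda i:cv2.resize(cv2.cvtColor(i,cv2.COLOR_BGR2GRAY),None,fx=8,fy=8,interpolation=cv2.INTER_CUBIC)
T=g(ref["color"][245:262,231:262]);S=g(c["color"][225:270,221:272])
m=cv2.matchTemplate(S,T,cv2.TM_CCOEFF_NORMED);_,v,_,l=cv2.minMaxLoc(m)
print("lid shift px",(l[0]/8-10),(l[1]/8-20),round(v,3))
p=[proj(c,[.573,.2165,z])[0] for z in (.05,.06,.07)];print("expected px for +10mm,+20",(p[1]-p[0]).round(2),(p[2]-p[0]).round(2))
E
python3 lid.py
```

```text
19.2 [0.5722 0.2169 0.3328] [-0.57 -0.46 -4.42]
lid shift px 0.0 0.0 0.994
expected px for +10mm,+20 [-0.04 -1.86] [-0.07 -3.73]
```

>>> {"api": "move_arm", "payload": {
  "rows": "0 0 -0.2 0 0 0 0;0 0 -0.2 0 0 0 0;0 0 -0.2 0 0 0 0;0 0 -0.2 0 0 0 0;0 0 -0.2 0 0 0 0;0 0 0 0 0 0 0"
}}

```text
time_s: 19.85
eef_pos: [0.5723, 0.2169, 0.3429]
eef_rot: [-0.0, 1.0, 0.01, 0.0]
wrist_force: [-0.8, 0.8, -5.0]
opening: 0.274
```

```bash
python3 lid.py
```

```text
19.85 [0.5723 0.2169 0.3429] [-0.77  0.75 -4.99]
lid shift px -0.25 -1.5 0.99
expected px for +10mm,+20 [-0.04 -1.86] [-0.07 -3.73]
```

>>> {"api": "move_arm", "payload": {
  "rows": "0 0 -0.2 0 0 0 0;0 0 -0.2 0 0 0 0;0 0 -0.2 0 0 0 0;0 0 -0.2 0 0 0 0;0 0 -0.2 0 0 0 0;0 0 0 0 0 0 0"
}}

```text
time_s: 20.5
eef_pos: [0.5723, 0.2169, 0.3529]
eef_rot: [-0.0, 1.0, 0.01, 0.0]
wrist_force: [0.1, -0.3, -5.5]
opening: 0.277
```

```bash
python3 lid.py
```

```text
20.5 [0.5723 0.2169 0.3529] [ 0.09 -0.35 -5.53]
lid shift px -0.25 -3.25 0.986
expected px for +10mm,+20 [-0.04 -1.86] [-0.07 -3.73]
```

>>> {"api": "move_arm", "payload": {
  "rows": "0 0 -0.1 0 0 0 0;0 0 -0.1 0 0 0 0;0 0 -0.05 0 0 0 0;0 0 0 0 0 0 0;0 0 0 0 0 0 0;0 0 0 0 0 0 0;0 0 0 0 0 0 0"
}}

```text
time_s: 21.25
eef_pos: [0.5721, 0.2169, 0.3548]
eef_rot: [-0.0, 1.0, 0.01, -0.0]
wrist_force: [-0.3, 0.1, -5.0]
opening: 0.273
```

```bash
python3 lid.py; python3 snap.py f scene wrist side
```

```text
21.25 [0.5721 0.2169 0.3548] [-0.34  0.13 -5.04]
lid shift px -0.125 -3.5 0.988
expected px for +10mm,+20 [-0.04 -1.86] [-0.07 -3.73]
21.3 [0.5721 0.2169 0.3548] [-0.12  0.67 -4.54] [-0.018  0.003  0.02 ] 0.273
```

View pics/f_side.png

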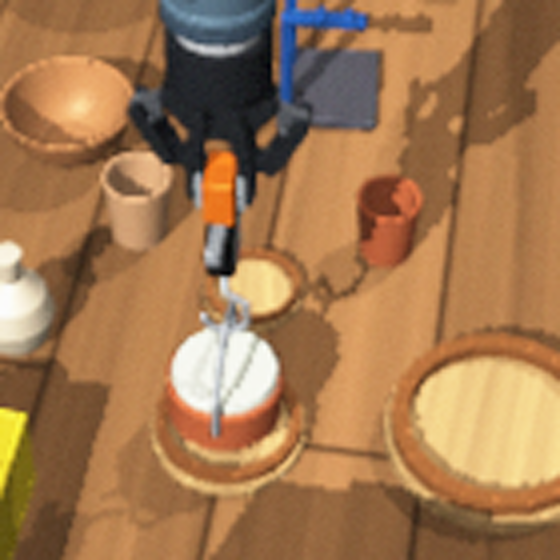

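View pics/f_wrist.png

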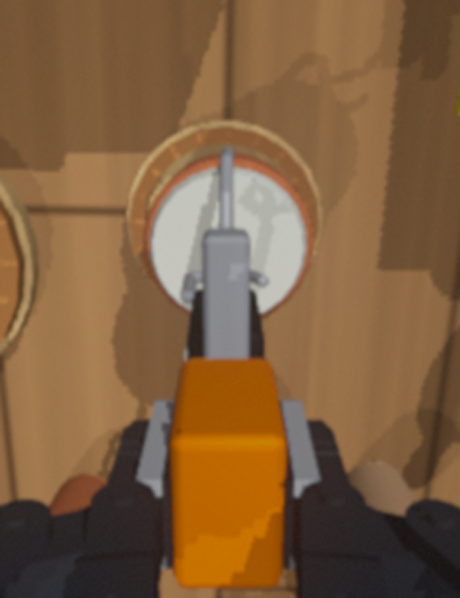

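View pics/f_scene.png

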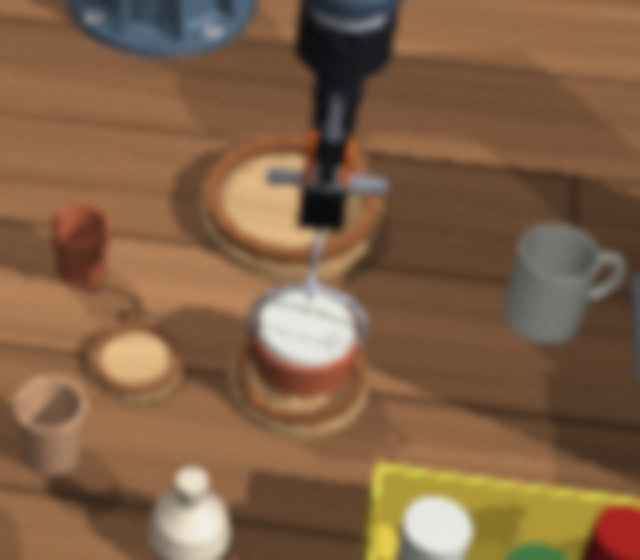

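>>> {"api": "move_arm", "payload": {
  "rows": "0 0 0 0 0 0 0;0 0 0 0 0 0 0;0 0 0 0 0 0 0;0 0 0 0 0 0 0;0 0 0 0 0 0 0;0 0 0 0 0 0 0;0 0 0 0 0 0 0;0 0 0 0 0 0 0;0 0 0 0 0 0 0;0 0 0 0 0 0 0;0 0 0 0 0 0 0;0 0 0 0 0 0 0;0 0 0 0 0 0 0;0 0 0 0 0 0 0;0 0 0 0 0 0 0;0 0 0 0 0 0 0;0 0 0 0 0 0 0;0 0 0 0 0 0 0;0 0 0 0 0 0 0;0 0 0 0 0 0 0"
}}

```text
time_s: 23.45
eef_pos: [0.5721, 0.2168, 0.3549]
eef_rot: [-0.0, 1.0, 0.01, -0.0]
wrist_force: [-0.2, 1.2, -5.8]
opening: 0.276
```

```bash
python3 snap.py g wrist side; python3 lid.py; python3 - <<'E'
import cv2,pickle
c=pickle.load(open("g_wrist.pkl","rb"))["color"];cv2.imwrite("pics/gz.png",cv2.resize(c[105:205,205:310],None,fx=5.7,fy=5.7,interpolation=cv2.INTER_CUBIC))
E
```

```text
23.45 [0.5721 0.2168 0.3549] [-0.21  1.2  -5.84] [-0.049 -0.01   0.009] 0.276
23.55 [0.5722 0.2169 0.3549] [-0.72 -0.42 -5.35]
lid shift px -0.25 -3.5 0.987
expected px for +10mm,+20 [-0.04 -1.86] [-0.07 -3.73]
```

>>> {"api": "move_arm", "payload": {
  "rows": "0 0 0 0 0 0 0;0 0 0 0 0 0 0;0 0 0 0 0 0 0;0 0 0 0 0 0 0;0 0 0 0 0 0 0;0 0 0 0 0 0 0;0 0 0 0 0 0 0;0 0 0 0 0 0 0;0 0 0 0 0 0 0;0 0 0 0 0 0 0;0 0 0 0 0 0 0;0 0 0 0 0 0 0;0 0 0 0 0 0 0;0 0 0 0 0 0 0;0 0 0 0 0 0 0;0 0 0 0 0 0 0"
}}

```text
time_s: 25.2
eef_pos: [0.5722, 0.2168, 0.3549]
eef_rot: [0.0, 1.0, 0.01, -0.0]
wrist_force: [-0.1, -0.4, -4.5]
opening: 0.275
```

View pics/gz.png

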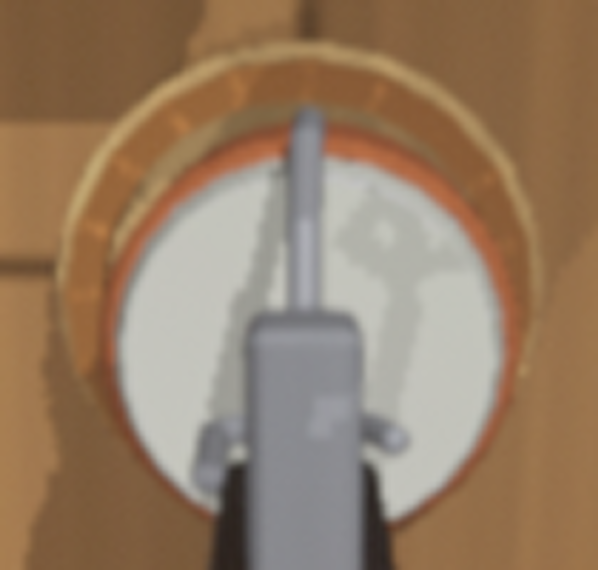

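```bash
python3 - <<'E'
from h import *
import pickle
c=pickle.load(open("g_wrist.pkl","rb"));f=lambda u,v:(u/5.7+205,v/5.7+105)
def circ(pts,z,d=None):
    L=np.array([onz(c,f(*p),z)[:2] for p in pts])
    from scipy.optimize import least_squares
    if d: s=least_squares(lambda q:np.hypot(*(L-q[:2]).T)-d/2,L.mean(0)).x;return s,np.round(np.hypot(*(L-s).T)*2,4)
    s=least_squares(lambda q:np.hypot(*(L-q[:2]).T)-q[2],[*L.mean(0),.05]).x;return s
bat=[(57,275),(542,285),(305,42),(120,133),(480,120),(70,220),(536,230)]
print("bat",circ(bat,.012),circ(bat,.012,.132))
lid=[(116,345),(503,335),(315,155),(160,235),(450,220),(395,525)]
print("lid",circ(lid,.089),circ(lid,.089,.0878))
E
```

```text
bat [0.57204399 0.21586938 0.06583304] (array([0.5720458 , 0.21562599]), array([0.1336, 0.1312, 0.1333, 0.1296, 0.1329, 0.1313, 0.1313]))
lid [0.5742762  0.216974   0.04398424] (array([0.57429022, 0.21702738]), array([0.0878, 0.0869, 0.0902, 0.0866, 0.0871, 0.089 ]))
```

>>> {"api": "move_arm", "payload": {
  "rows": "-0.05 0 0.1 0 0 0 0;0 0 0.15 0 0 0 0;0 0 0.15 0 0 0 0;0 0 0.15 0 0 0 0;0 0 0.15 0 0 0 0;0 0 0.15 0 0 0 0;0 0 0.15 0 0 0 0;0 0 0.15 0 0 0 0;0 0 0.1 0 0 0 0;0 0 0.1 0 0 0 0;0 0 0.1 0 0 0 0;0 0 0.1 0 0 0 0;0 0 0.1 0 0 0 0;0 0 0.1 0 0 0 0;0 0 0.1 0 0 0 0;0 0 0.1 0 0 0 0;0 0 0.1 0 0 0 0;0 0 0.1 0 0 0 0;0 0 0.1 0 0 0 0;0 0 0.1 0 0 0 0"
}}

```text
time_s: 27.2
eef_pos: [0.5717, 0.2169, 0.3314]
eef_rot: [-0.0, 1.0, 0.01, 0.0]
wrist_force: [-0.1, -0.4, -5.3]
opening: 0.272
```

>>> {"api": "move_arm", "payload": {
  "rows": "0 0 0.1 0 0 0 0;0 0 0.1 0 0 0 0;0 0 0.2 0 0 0 0;0 0 0.2 0 0 0 0;0 0 0.2 0 0 0 0;0 0 0 0 0 0 0"
}}

```text
time_s: 27.8
eef_pos: [0.5715, 0.2169, 0.323]
eef_rot: [0.0, 1.0, 0.01, -0.0]
wrist_force: [0.5, 1.3, -4.4]
opening: 0.275
```

```bash
python3 lid.py; python3 snap.py i wrist side
```

```text
27.8 [0.5715 0.2169 0.323 ] [ 0.5   1.25 -4.44]
lid shift px 0.0 0.0 0.994
expected px for +10mm,+20 [-0.04 -1.86] [-0.07 -3.73]
27.85 [0.5716 0.2169 0.3232] [ 0.92  0.96 -3.8 ] [ 0.076 -0.076  0.015] 0.275
```

View pics/i_side.png

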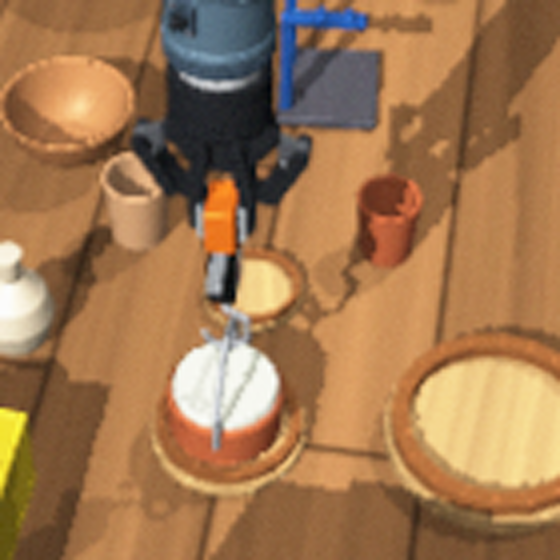

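View pics/i_wrist.png

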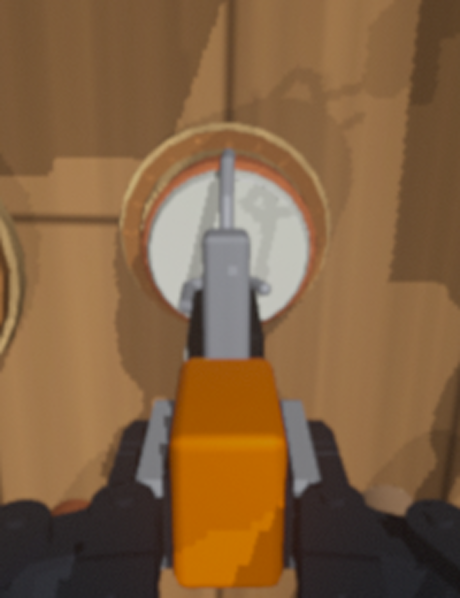

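>>> {"api": "move_arm", "payload": {
  "rows": "0 0 0.2 0 0 0 0;0 0 0.3 0 0 0 0;0 0 0.3 0 0 0 0;0 0 0.3 0 0 0 0;0 0 0.3 0 0 0 0;0 0 0.3 0 0 0 0;0 0 0.4 0 0 0 0;0 0 0.4 0 0 0 0;0 0 0.5 0 0 0 0;0 0 0.5 0 0 0 0;0 0 0.5 0 0 0 0;0 0 0.5 0 0 0 0;0 0 0.35 0 0 0 0;0 0 0 0 0 0 0;0 0 0 0 0 0 0"
}}

```text
time_s: 29.45
eef_pos: [0.5717, 0.2169, 0.2749]
eef_rot: [-0.0, 1.0, 0.01, 0.0]
wrist_force: [0.1, 0.0, -2.2]
opening: 0.273
```

```bash
python3 lid.py; python3 snap.py j wrist side
```

```text
29.45 [0.5717 0.2169 0.2749] [ 0.09  0.05 -2.19]
lid shift px -0.375 0.375 0.99
expected px for +10mm,+20 [-0.04 -1.86] [-0.07 -3.73]
29.5 [0.5718 0.2169 0.2751] [ 0.01  0.18 -3.09] [-0.045  0.066  0.015] 0.275
```

View pics/j_side.png

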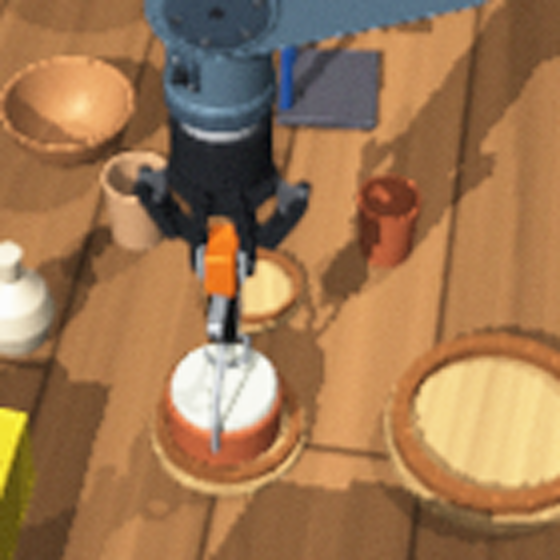

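View pics/j_wrist.png

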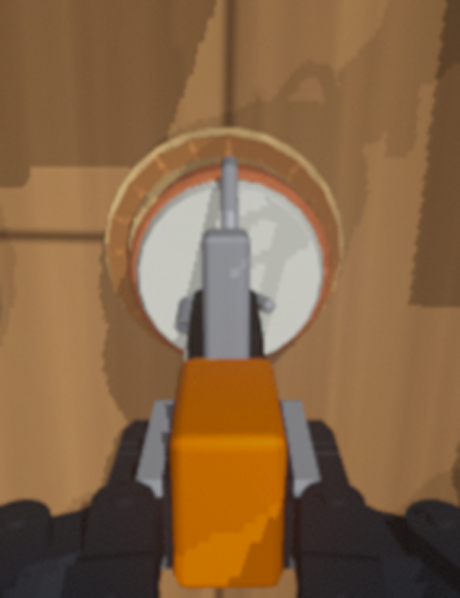

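>>> {"api": "move_arm", "payload": {
  "rows": "-0.2 0 0 0 0 0 0;-0.4 0 0 0 0 0 0;-0.6 0 0 0 0 0 0;-0.6 0 0 0 0 0 0;-0.6 0 0 0 0 0 0;-0.6 0 0 0 0 0 0;-0.6 0 0 0 0 0 0;-0.6 0 0 0 0 0 0;-0.5 0 0 0 0 0 0;-0.3 0 0 0 0 0 0;0 0 0 0 0 0 0;0 0 0 0 0 0 0"
}}

```text
time_s: 30.8
eef_pos: [0.5218, 0.2158, 0.275]
eef_rot: [-0.0, 1.0, 0.01, 0.0]
wrist_force: [0.0, -0.1, -1.3]
opening: 0.275
```

```bash
python3 snap.py k wrist side scene; python3 - <<'E'
from h import *
import pickle
for n,(a,b,l,r) in {"side":(246,264,230,262),"scene":(196,222,292,322)}.items():
    ref=pickle.load(open(f"b_{n}.pkl","rb"))["color"];c=pickle.load(open(f"k_{n}.pkl","rb"))["color"]
    g=lambda i:cv2.resize(cv2.cvtColor(i,cv2.COLOR_BGR2GRAY),None,fx=8,fy=8,interpolation=cv2.INTER_CUBIC)
    T=g(ref[a:b,l:r]);S=g(c[a-6:b+6,l-6:r+6]);m=cv2.matchTemplate(S,T,cv2.TM_CCOEFF_NORMED);_,v,_,p=cv2.minMaxLoc(m);print(n,p[0]/8-6,p[1]/8-6,v)
a=pickle.load(open("b_side.pkl","rb"))["color"];b=pickle.load(open("k_side.pkl","rb"))["color"]
z=lambda i:cv2.resize(i[225:280,220:275],None,fx=7,fy=7,interpolation=cv2.INTER_CUBIC)
cv2.imwrite("pics/bk.png",np.hstack([z(a),z(b)]))
E
```

```text
30.8 [0.5218 0.2158 0.275 ] [ 0.03 -0.1  -1.25] [ 0.002 -0.024  0.031] 0.275
side -0.375 0.25 0.9875130653381348
scene 0.5 0.25 0.9971531629562378
```

View pics/bk.png

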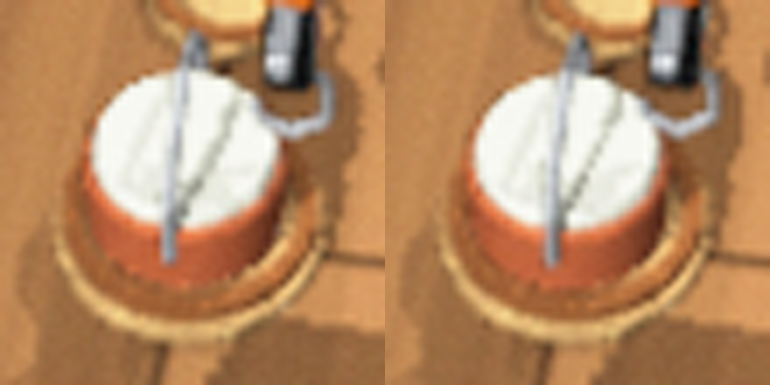

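View pics/k_wrist.png

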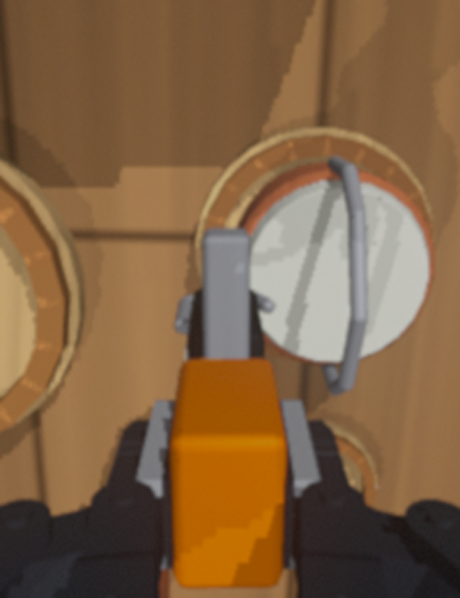

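```bash
python3 - <<'E'
from h import *
import pickle
A=[];b=[]
for n,s in (("side",(-.375,.25)),("scene",(.5,.25))):
    c=pickle.load(open(f"k_{n}.pkl","rb"));X=np.array([.573,.217,.06])
    J=np.array([proj(c,X+.01*e)[0]-proj(c,X)[0] for e in np.eye(3)]).T/10
    A.append(J);b+=s
A=np.vstack(A);print("mm",np.linalg.lstsq(A,b,rcond=None)[0]); print("z fixed",np.linalg.lstsq(A[:,:2],b,rcond=None)[0])
b,k=[pickle.load(open(f"{x}_wrist.pkl","rb"))["color"] for x in "bk"]
z=lambda i:cv2.resize(i[105:235,235:355],None,fx=3.3,fy=3.3,interpolation=cv2.INTER_CUBIC)
cv2.imwrite("pics/bkw.png",np.hstack([z(b),z(k)]))
E
```

```text
mm [1.06594715 1.77535337 0.45513448]
z fixed [0.97860271 1.62907395]
```

View pics/bkw.png

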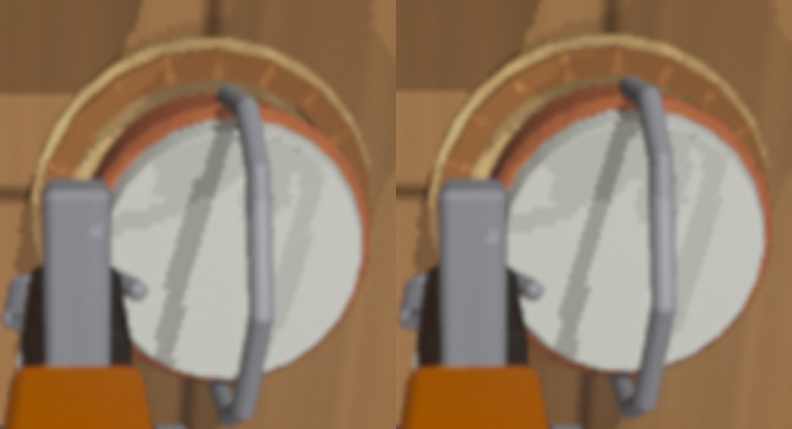

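>>> {"api": "move_arm", "payload": {
  "rows": "0 0 -0.5 0 0 0 0;0 0 -1 0 0 0 0;0 0 -1.6 0 0 0 0;0 0 -1.6 0 0 0 0;0 0 -1.6 0 0 0 0;0 0 -1.4 0 0 0 0;0 0 -0.9 0 0 0 0;0 0 -0.4 0 0 0 0;0 0.8 0 0 0 0 0;0 1.6 0 0 0 0 0;0.1 2.6 0 0 0 0 0;0.1 2.6 0 0 0 0 0;0.1 2.6 0 0 0 0 0;0.1 2.6 0 0 0 0 0;0.1 2.6 0 0 0 0 0;0.1 2.6 0 0 0 0 0;0.1 2.6 0 0 0 0 0;0.1 2.6 0 0 0 0 0;0.1 2.6 0 0 0 0 0;0.1 2.6 0 0 0 0 0"
}}

```text
time_s: 32.95
eef_pos: [0.5366, -0.0701, 0.3639]
eef_rot: [-0.0, 1.0, 0.01, -0.001]
wrist_force: [-0.3, 0.7, -2.9]
opening: 0.274
```

>>> {"api": "move_arm", "payload": {
  "rows": "0 2.6 0 0 0 0 0;0 2.6 0 0 0 0 0;0 2.6 0 0 0 0 0;0 1.6 0 0 0 0 0;0 0.8 0 0 0 0 0;0 0 0 0 0 -3.2 0;0 0 0 0 0 0 0;0 0 0 0 0 0 0;0 0 0 0 0 0 0"
}}

```text
time_s: 33.85
eef_pos: [0.5396, -0.1693, 0.3649]
eef_rot: [-0.0, 0.999, 0.038, -0.0]
wrist_force: [-0.2, 0.1, -2.6]
opening: 0.276
```

```bash
python3 snap.py l wrist; python3 - <<'E'
from bench import ctrl
from h import *
import pickle
o=ctrl.get_obs();print(plan(o,[.5405,-.2236,.250],4.4))
c=pickle.load(open("l_wrist.pkl","rb"))["color"];cv2.imwrite("pics/lz.png",cv2.resize(c[100:250,200:320],None,fx=4,fy=4,interpolation=cv2.INTER_CUBIC))
E
```

```text
33.85 [ 0.5396 -0.1693  0.3649] [-0.19  0.06 -2.57] [ 0.021 -0.015 -0.032] 0.276
(array([-0.327,  5.418, 11.488]), array([-0.01,  0.  , -0.02]))
```

View pics/lz.png

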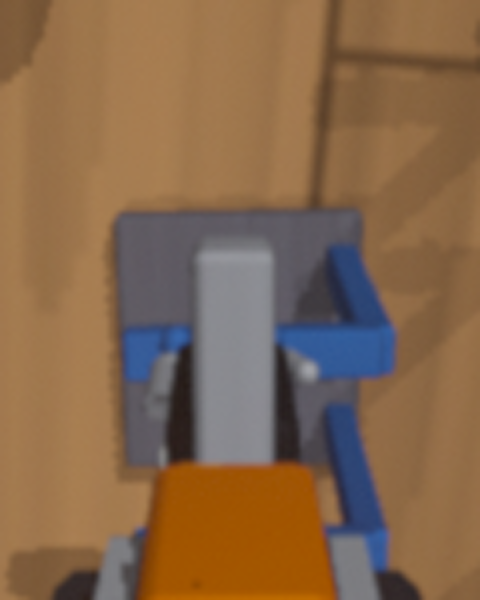

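>>> {"api": "move_arm", "payload": {
  "rows": "0 0.8 0 0 0 0 0;-0.1 1.5 0 0 0 0 0;-0.1 1.5 0 0 0 0 0;-0.1 1 0 0 0 0 0;0 0.6 0 0 0 0 0;0 0 0 0 0 0 0;0 0 1 0 0 0 0;0 0 1.5 0 0 0 0;0 0 2 0 0 0 0;0 0 2 0 0 0 0;0 0 2 0 0 0 0;0 0 1.5 0 0 0 0;0 0 1 0 0 0 0;0 0 0.5 0 0 0 0;0 0 0 0 0 0 0;0 0 0 0 0 0 0"
}}

```text
time_s: 35.5
eef_pos: [0.5411, -0.2242, 0.2507]
eef_rot: [0.0, 0.999, 0.038, 0.001]
wrist_force: [0.2, -0.5, -1.5]
opening: 0.273
```

```bash
python3 snap.py m wrist side; python3 - <<'E'
from bench import ctrl
from h import *
import pickle
o=ctrl.get_obs();print(plan(o,[.5405,-.2236,.220],4.4))
c=pickle.load(open("m_wrist.pkl","rb"))["color"];cv2.imwrite("pics/mz.png",cv2.resize(c[120:270,190:340],None,fx=4,fy=4,interpolation=cv2.INTER_CUBIC))
c=pickle.load(open("m_side.pkl","rb"))["color"];cv2.imwrite("pics/ms.png",cv2.resize(c[110:190,230:310],None,fx=7,fy=7,interpolation=cv2.INTER_CUBIC))
E
```

```text
35.5 [ 0.5411 -0.2242  0.2507] [ 0.18 -0.51 -1.49] [-0.009 -0.079  0.05 ] 0.273
(array([-0.072, -0.078,  3.096]), array([ 0.07, -0.09, -0.02]))
```

View pics/mz.png

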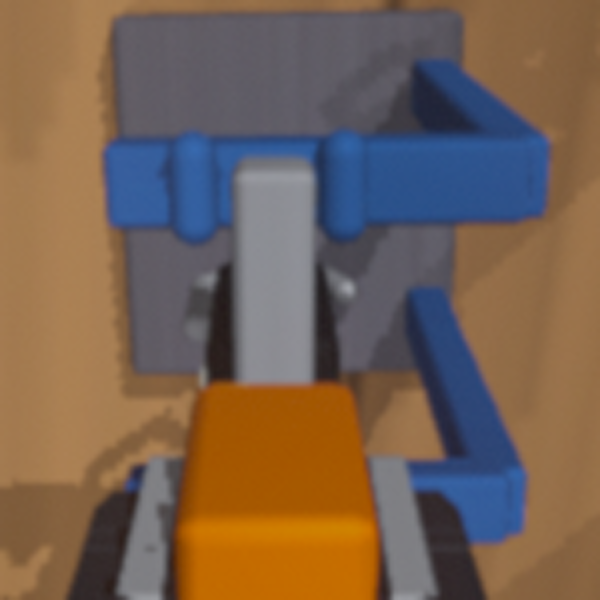

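View pics/ms.png

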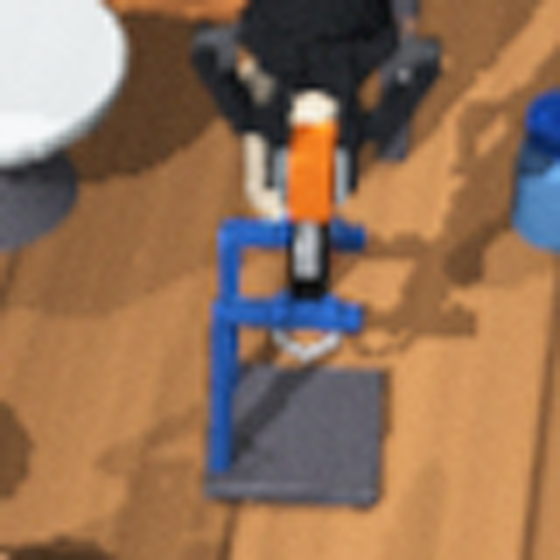

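>>> {"api": "move_arm", "payload": {
  "rows": "-0.1 -0.05 0.3 0 0 0 0;0 0 0.5 0 0 0 0;0 0 0.6 0 0 0 0;0 0 0.5 0 0 0 0;0 0 0.4 0 0 0 0;0 0 0.3 0 0 0 0;0 0 0.2 0 0 0 0;0 0 0.15 0 0 0 0;0 0 0.1 0 0 0 0;0 0 0 0 0 0 0;0 0 0 0 0 0 0"
}}

```text
time_s: 36.7
eef_pos: [0.5398, -0.2236, 0.2197]
eef_rot: [0.0, 0.999, 0.038, 0.0]
wrist_force: [-0.8, 1.2, 0.5]
opening: 0.275
```

```bash
python3 snap.py n wrist side; python3 - <<'E'
from bench import ctrl
from h import *
import pickle
c=pickle.load(open("n_wrist.pkl","rb"))["color"];cv2.imwrite("pics/nz.png",cv2.resize(c[120:270,190:340],None,fx=4,fy=4,interpolation=cv2.INTER_CUBIC))
c=pickle.load(open("n_side.pkl","rb"))["color"];cv2.imwrite("pics/ns.png",cv2.resize(c[110:190,230:310],None,fx=7,fy=7,interpolation=cv2.INTER_CUBIC))
E
```

```text
36.7 [ 0.5398 -0.2236  0.2197] [-0.78  1.19  0.5 ] [0.114 0.22  0.035] 0.275
```

View pics/nz.png

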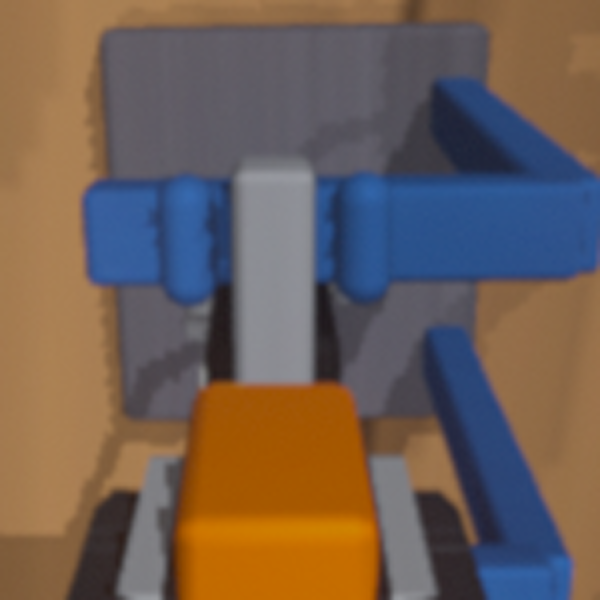

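View pics/ns.png

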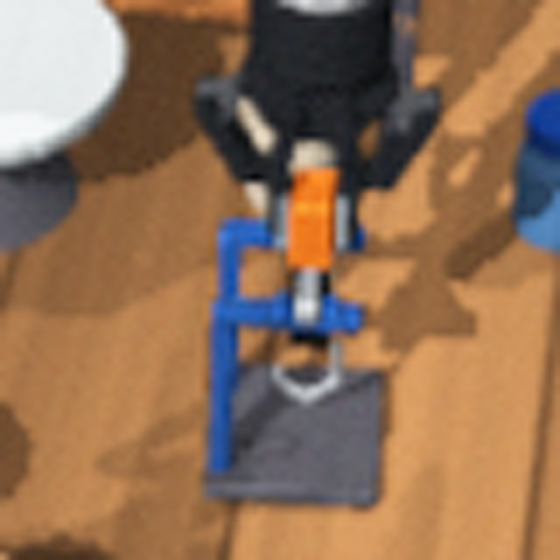

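>>> {"api": "move_arm", "payload": {
  "rows": "0 0 0 0 0 0 0.3;0 0 0 0 0 0 0.4;0 0 0 0 0 0 0.6;0 0 0 0 0 0 0.8;0 0 0 0 0 0 1;0 0 0 0 0 0 1;0 0 0 0 0 0 1;0 0 0 0 0 0 1"
}}

```text
time_s: 37.6
eef_pos: [0.5397, -0.2235, 0.2194]
eef_rot: [-0.0, 0.999, 0.038, 0.0]
wrist_force: [0.6, -0.6, 0.4]
opening: 1.0
```

```bash
python3 snap.py p wrist; python3 - <<'E'
import pickle,cv2
c=pickle.load(open("p_wrist.pkl","rb"))["color"];cv2.imwrite("pics/pz.png",cv2.resize(c[120:330,130:380],None,fx=2.5,fy=2.5,interpolation=cv2.INTER_CUBIC))
E
```

```text
37.6 [ 0.5397 -0.2235  0.2194] [ 0.64 -0.6   0.44] [-0.044  0.007  0.014] 1.0
```

View pics/pz.png

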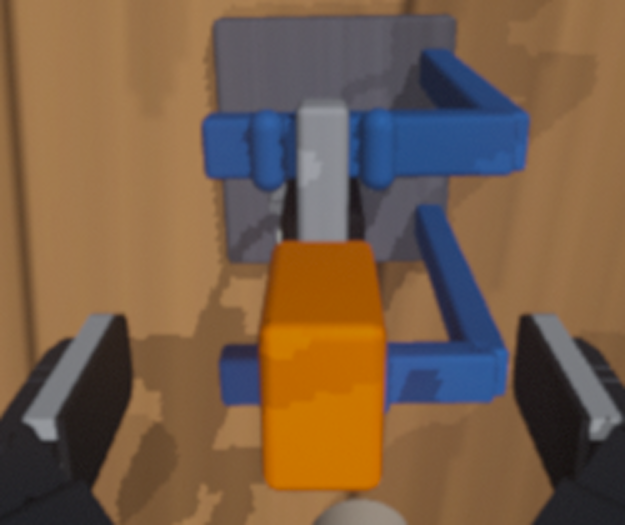

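Released; the bar lies in the notches. Retreat straight up and check everything.

>>> {"api": "move_arm", "payload": {
  "rows": "0 0 -0.5 0 0 0 1;0 0 -1 0 0 0 1;0 0 -2 0 0 0 1;0 0 -2.5 0 0 0 1;0 0 -2.5 0 0 0 1;0 0 -2.5 0 0 0 1;0 0 -2 0 0 0 1;0 0 -1 0 0 0 1;0 -2 0 0 0 0 1;0 -2 0 0 0 0 1;0 -2 0 0 0 0 1;0 0 0 0 0 0 1;0 0 0 0 0 0 1"
}}

```text
time_s: 38.95
eef_pos: [0.535, -0.1623, 0.3588]
eef_rot: [-0.0, 0.999, 0.039, -0.0]
wrist_force: [0.3, 0.0, -0.7]
opening: 1.004
```

```bash
python3 snap.py q wrist side scene; python3 - <<'E'
import pickle,cv2,numpy as np
w=pickle.load(open("q_wrist.pkl","rb"))["color"];s=pickle.load(open("q_side.pkl","rb"))["color"]
z=lambda i,n:cv2.resize(i,(390,n),interpolation=cv2.INTER_CUBIC)
cv2.imwrite("pics/qz.png",np.hstack([z(w[130:290,180:340],390),z(s[100:310,150:360],390)]))
r=cv2.imread("pics/side0.png");d=cv2.absdiff(r,s)[110:310,150:350].max(2);cv2.imwrite("pics/qd.png",cv2.resize(d*2,None,fx=3,fy=3))
E
```

```text
38.95 [ 0.535  -0.1623  0.3588] [ 0.26  0.01 -0.69] [-0.039  0.009 -0.046] 1.004
```

View pics/qz.png

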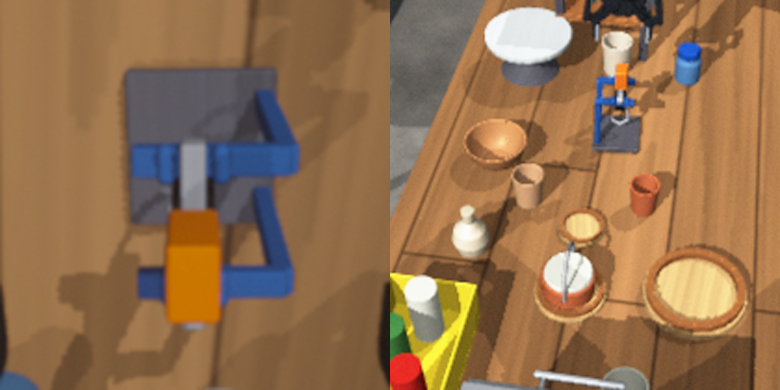

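View pics/q_scene.png

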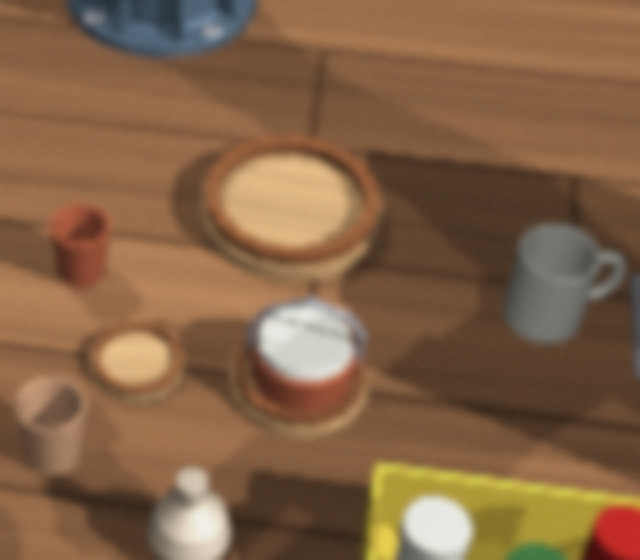

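>>> {"api": "move_arm", "payload": {
  "rows": "0 0 0 0 0 4.4 1;0.2 -1.5 -0.1 0 0 0 1;0.3 -2.5 -0.1 0 0 0 1;0.3 -2.9 -0.1 0 0 0 1;0.3 -2.9 -0.1 0 0 0 1;0.3 -2.9 -0.1 0 0 0 1;0.3 -2.9 -0.1 0 0 0 1;0.3 -2.9 -0.1 0 0 0 1;0.3 -2.9 -0.1 0 0 0 1;0.3 -2.9 -0.1 0 0 0 1;0.3 -2.9 0 0 0 0 1;0.3 -2.9 0 0 0 0 1;0.3 -2.9 0 0 0 0 1;0.2 -2.9 0 0 0 0 1;0.2 -2.1 0 0 0 0 1;0 -1 0 0 0 0 1;0 0 0 0 0 0 1;0 0 0 0 0 0 1;0 0 0 0 0 0 1"
}}

```text
time_s: 41.0
eef_pos: [0.5743, 0.2253, 0.3684]
eef_rot: [0.0, 1.0, -0.001, -0.0]
wrist_force: [-0.5, 0.0, 0.3]
opening: 0.999
```

```bash
python3 snap.py r wrist; python3 - <<'E'
import pickle,cv2,numpy as np
a=pickle.load(open("w2.pkl","rb"))["color"];b=pickle.load(open("r_wrist.pkl","rb"))["color"]
z=lambda i:cv2.resize(i[110:230,195:315],None,fx=3.3,fy=3.3,interpolation=cv2.INTER_CUBIC)
cv2.imwrite("pics/rz.png",np.hstack([z(a),z(b)]))
E
```

```text
41.0 [0.5743 0.2253 0.3684] [-0.49  0.01  0.28] [-0.022  0.059  0.005] 0.999
```

View pics/rz.png

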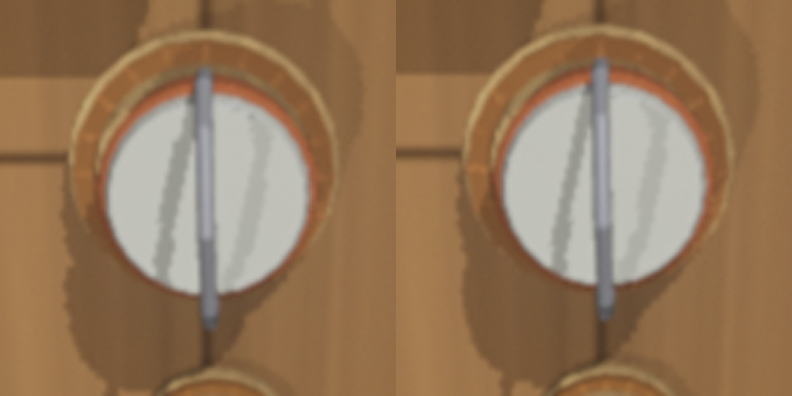

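```bash
python3 -c "
from bench import ctrl
print(ctrl.hand_in())"
```

```text
the job is handed in; nothing more can be done
None
```

I weighed the jar, set it back in its collar, hung the scale back on its fork and handed the job in. That was at about 41 s of the 72 s allowed.

- **Lift:** I took the scale by the orange grip, slid the hook under the bail from its open side and raised it in 1–2 mm steps. Measured in the images, the jar hung about 19 mm above its seat, and I held it still there for about 4 s.
- **Reading:** The spring stretched roughly 35 mm, which suggests the jar weighs about 0.3 kg. That is a rough figure; wrist-force readings wandered by about 0.5 N.
- **Lowering:** At touchdown the jar matched its just-hooked position before the lift to within the measurement. After unhooking, it stood about 1 mm in x and 1.7 mm in y from where it started. That is within the 3 mm collar clearance, and the last wrist view showed no tilt or height difference, so I judged it home.
- **Scale:** Before release, the near end of the bar sat midway between its notch bumps. After the gripper withdrew it still hung there, with the hook free.
- **Other pots:** They looked unmoved by eye in the last pictures. I made a difference image against the first picture but did not look at it.
- **Disagreement:** The wrist camera read x about 1–2 mm differently from the gripper position. I corrected for this when hooking and hanging.

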